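# Set the tool rack: scraper in its slot, then hold the hidden bolt head

## Task

The slotted tool rack on the pottery bench is being set to the wooden scraper, but its clamp bolt is being dragged round by the slow-running nut driver in front. First take the scraper from its stand, slide it blade-down all the way into the rack's slot without dropping it, and let go of it; then reach down into the narrow gap behind the rack's bracket plate, grip the hidden hexagonal bolt head between the fingers so that it stops turning, and finish while still holding it. Leave the other things on the bench where they are.

Things in the scene. Friction and masses are not known exactly. Their poses are not given: they have to be found in the camera images.
- scraper: Loose hardwood scraper, about 0.11 kg, upright in its stand at the start (leaning up to 4 degrees): flat blade 5 mm thick, 60 wide, 80 long, below a handle 22 thick, 32 wide, reaching from 78 to 140 mm above the blade's lower edge. Origin: middle of the lower edge. x: through the blade's thickness (either face may point to the front); y: along its width; z: up to the handle.
- stand: Fixed wooden block 70 x 100 mm, 55 mm high, with a slot in its top 7 mm wide (its x), 68 mm long (its y), 40 mm deep, where the scraper starts, its blade across the stand's x. Origin: centre of the underside, z up. Stand and banding wheel swap sides of the table between starts.
- rack: Fixed rack. Origin on the table under the upright steel bracket plate; x along the bolt, away from the robot; y along the rack. Plate: x -4 to 4 mm, y -125 to 125, top at 135. Slotted aluminium jaw in front: x -30 to -4, same top. Behind the plate a gap, x 4 to 54, open above and at both ends, then a plywood board 12 mm thick, 135 high. Base plate 8 mm thick, 250 long, x -48 to 88.
- nut_driver (a point): Middle of the grey nut driver that turns the bolt, fixed to the rack: it lies level along the bolt's axis in front of the jaw, on a foot, at rack x -193 to -30 mm, 52 mm in diameter, its top 129 mm above the table. Axes as the rack's.
- slot (a point): Centre of the mouth of the rack's slot, 135 mm above the table, at rack x -8.5, y 68 mm; axes as the rack's. The slot is 9 mm wide (x), 68 long (y) and 50 deep, straight down; two flared lips rise 11 mm above the mouth, opening to about 23 mm. Fully home, the scraper's lower edge is 50 mm below this point, with 30 mm of blade and the handle standing out.
- bolt_head (a point): Steel hexagonal bolt head in the gap, seen from above: 24 mm across flats, 28 across corners, 18 long. Origin: its centre, 103 mm above the table, at rack x 19, y -65 mm, 32 mm below the plate's top; the head spans 6 to 24 mm behind the plate, with a washer 32 mm in diameter between. x: along the bolt, as the rack's; it turns about x. Free space below it down to the base plate.
- spindle (a joint): Turning angle of the bolt about the rack's x, rad. Two flats are upright, facing along rack y, at pi/6 plus multiples of pi/3. The driver drags it on without end at about 0.25 rad/s, 0.1 N m; turning it faster meets 0.4 N m per rad/s. Fingers closing on it along rack y turn it until two flats lie against them; a grip of 30 N or more then holds it.
- banding_wheel: Bystander, fixed: white turntable, top disc 180 mm in diameter, with a tile on it, 75 mm high in all. Origin: centre of the underside.
- glaze_jar: Bystander, loose: jar 64 mm in diameter, about 85 mm high; origin under its centre.
- slip_bottle: Bystander, loose: bottle 54 mm in diameter, about 130 mm high; origin under its centre.
- bowl: Bystander, loose: bowl 110 mm in diameter, 50 mm high; origin under its centre.
- brush_pot: Bystander, loose: pot 72 mm in diameter, 90 mm high, with brushes up to 170 mm high; origin under its centre.
- clay_block: Bystander, loose: wooden block 70 x 50 mm, 35 mm high; origin under its centre.
- test_pot: Bystander, loose: small lidded pot 44 mm in diameter, 45 mm high; origin under its centre.

How it is judged (in metres and radians):
On the way, in this order (a step that is already met when the one before it is completed fails the run):
1. the scraper is fully home in the rack's slot and let go (z of scraper in the frame of slot between -0.055 and -0.045 m and x of scraper in the frame of slot between -0.006 and 0.006 m and y of scraper in the frame of slot between -0.008 and 0.008 m and angle between scraper's own z axis and vertical below 0.16 rad and angle between the x axis of scraper and the x axis of rack, either way round below 0.16 rad and contact force between the fingers and scraper below 0.1 N), for 0.2 s.
2. the bolt head is gripped and has stopped turning (contact force between the fingers and spindle above 10 N and velocity of joint spindle between -0.04 and 0.04 rad/s and distance between the grasp point and bolt_head below 0.02 m), for 0.2 s.
At the end, for the whole second after the job is handed in: Scraper upright and free in the slot, lower edge 45 to 55 mm below the mouth, within 6 mm across and 8 mm along, leaning and twisted under 9 degrees; fingers press the bolt head with over 10 N, its centre within 20 mm of the grasp point, and the bolt turns under 0.04 rad/s (all of step 1 and all of step 2); the arm keeps its last pose, push and grip.
It fails at once if the scraper is dropped (falls freely faster than 0.6 m/s) (contact force between the fingers and scraper below 0.05 N and linear speed of scraper above 0.6 m/s).
It fails at once if another thing on the bench is moved by more than 30 mm (distance of any of glaze_jar, slip_bottle, bowl, brush_pot, clay_block, test_pot from where it was at the start of the episode above 0.03 m).
It also fails if it takes over 53 s, if anything falls off the work surface, if the arm or the gripper's body presses on something with over 40 N, if the wrist force passes 120 N, or if a joint passes its speed limit or range.

## Robot

A 6-joint arm with a two-finger parallel gripper is mounted at the origin on the work surface. World frame = base frame: x ahead of the robot, y to its left, z up, the work surface at z = 0. Lengths are in mm, angles in rad, forces in N, time in s.
With the tool pointing down it reaches from about 300 to 775 mm from the base axis. Payload 14.6 kg.
Tool frame: the origin (TCP) lies midway between the tips of the shut fingers; the grasp point (between the pads) lies 19 mm behind it (manip.tcp_to_grasp is the distance from the TCP to the grasp point, in mm); z points along the fingers, x is the direction in which the jaws open and shut, and the axes are right-handed (so a half turn about z gives the same grasp; the last joint's range is limited). The gripper opens to 94 mm and grips with 3 to 60 N. Pads are 16 mm wide; open, the fingers measure 119 mm over their backs; the gripper's body (75 mm by 177 mm) begins 78 mm behind the grasp point.
Start: joints at [1.113, 0.3, 1.521, -0, 1.321, -0.067], TCP at [209.507, 508.523, 176.646] pointing down, gripper open.
Joint ranges: [-3.03, 3.03], [-0.79, 2.21], [0.23, 2.52], [-1.04, 4.18], [0, 3.07], [-2.55, 2.55]. Speed limits (rad/s): [2.22, 2.22, 2.57, 3.14, 3.14, 3.14].

## Interface

Orientations are given as [roll, pitch, yaw] about the fixed x, y, z axes, in that order (R = Rz(yaw) Ry(pitch) Rx(roll)).
In Python, from cell import manip gives the robot as it stands.
- The arm moves only by the tool arm_command, never from a script. Its argument "steps" is a list of rows, each a list of 3 entries, a list of its own where there are three numbers: the opening, from 0 (shut) to 1 (fully open), then the shift along the tool's x, y, z in cm, then the turn about the tool's z in rad. A call has 1 to 5 rows; each row shifts and turns the commanded pose from where the row before left it, along the tool's axes as they then stand; what a row does not reach is not made up. A row lasts 1/12 s, in which the tool goes at most 41.7 mm and 7.16 degrees, less where a joint would pass 70% of its speed; a pose out of reach is approached as far as the arm can. A call with a gripper value outside its range is refused whole. The fingers move at their own pace and stop on an object; "force" is the grip in N (left out, the last holds). Time passes only in rows, so rows that do not move let the fingers close. It gives the time, the measured TCP pose, the force and the opening at its end, in the units of the state.
- manip.read_state(): the state, without advancing time (a new reading comes with each control period).
- manip.camera(name): name is "scene" or "top" or "wrist"; returns (picture, depth): 384x512x3 uint8, red, green, blue; 384x512 float32, mm along the optical axis (not along the pixel's ray), 0 where there is no reading.
- manip.calibration(name): a dict with "fx", "fy", "cx", "cy" (pixels), "R" (3x3) and "t" (3): a world point X has camera coordinates R X + t; the wrist camera has in their place "tool_from_camera" (4x4, takes a point from camera to tool coordinates, whose origin is the TCP and whose axes are the tool frame's). Camera axes: x right, y down, z forward; pixel columns grow to the right and rows downward; lengths in mm; the calibration is good to about 2 mm. A picture is of the moment at which its call begins: read the wrist's pose just before it. calibration takes no time and is no camera call.
- manip.sign_off(): hands the job in, once; it reports no verdict.
The state is a dict: "clock": time; "joints": joint angles; "qd": joint speeds; "effort": joint torques, N m; "eef_pos": TCP position; "eef_rot": TCP orientation; "wrist_force": force on the tool from outside, world axes, zero at the start; "moment": the same for the moment, N m; "finger_gap": finger opening in mm.
Only numpy, scipy, OpenCV 4.12 (cv2) and the standard library are available. Lean on these libraries where they do the work, as an engineer would, in place of code of your own. Each camera call takes 0.05 s, during which the arm holds its last target.

## Working session

There is one attempt and no reset: what is moved stays moved. The work goes in short steps, Python scripts to look and compute and a tool call to move; the robot and the scene stay as the last step left them, time stands still between calls to the robot, and variables do not carry over. Pictures are saved under pics/ and viewed, and the job is handed in when it is done.

Besides the shell and the picture viewer there is one more tool, called after "Request:" as name(argument=value, ...), one argument or row to a line, values as JSON. arm_command: Moves the arm, as the interface text tells. Its arguments: {"type":"object","properties":{"steps":{"type":"array","items":{"type":"array"}},"force":{"type":"number"}},"required":["steps"]}

```bash
ls; mkdir -p pics; cat > h.py <<'E'
import numpy as np, cv2, pickle
from cell import manip
from scipy.spatial.transform import Rotation as Rn
def snap(n,tag):
    s=manip.read_state(); p,d=manip.camera(n); cv2.imwrite(f'pics/{tag}.png',p[:,:,::-1]); np.savez(f'pics/{tag}.npz',p=p,d=d,pos=s['eef_pos'],rot=s['eef_rot']); return p,d
def cam(n,tag):
    """returns K params and world_from_cam"""
    c=manip.calibration(n)
    T=np.eye(4)
    if n=='wrist':
        z=np.load(f'pics/{tag}.npz'); W=np.eye(4); W[:3,:3]=Rn.from_euler('xyz',z['rot']).as_matrix(); W[:3,3]=z['pos']
        T=W@np.array(c['tool_from_camera'])
    else:
        R=np.array(c['R']);t=np.array(c['t']); T[:3,:3]=R.T; T[:3,3]=-R.T@t
    return c,T
def ray(n,tag,u,v):
    c,T=cam(n,tag); d=np.array([(u-c['cx'])/c['fx'],(v-c['cy'])/c['fy'],1.]); return T[:3,3],T[:3,:3]@d
def onz(n,tag,u,v,z):
    o,d=ray(n,tag,u,v); return o+d*(z-o[2])/d[2]
def cloud(n,tag):
    c,T=cam(n,tag); d=np.load(f'pics/{tag}.npz')['d']; v,u=np.mgrid[:d.shape[0],:d.shape[1]]
    P=np.stack([(u-c['cx'])/c['fx']*d,(v-c['cy'])/c['fy']*d,d],-1)@T[:3,:3].T+T[:3,3]; P[d==0]=np.nan; return P
E
python3 - <<'E'
from h import *
print(manip.read_state())
for n in('scene','top','wrist'): snap(n,n+'0'); print(n,manip.calibration(n))
E
```

```text
pics
{'clock': 0.0, 'joints': array([ 1.11341469e+00,  3.00444467e-01,  1.52159323e+00,  3.88675927e-06,
        1.32068288e+00, -6.65880973e-02]), 'qd': array([ 9.68507368e-05,  2.54748597e-06, -7.66928744e-04,  3.30170132e-04,
       -1.19509920e-03, -4.76971889e-04]), 'effort': array([-5.88295225e-04, -5.31806874e+01, -3.52731049e+01,  7.08709541e-02,
        2.44980451e-02, -6.70662280e-05]), 'eef_pos': array([209.37204173, 508.26992474, 176.09581569]), 'eef_rot': array([-3.14151385e+00,  1.12517536e-03,  1.18000186e+00]), 'wrist_force': array([-1.14533348,  0.61697316,  0.62629298]), 'moment': array([-0.03969754, -0.00215975,  0.02028969]), 'finger_gap': 93.6189242677225}
scene {'fx': 417.93622788521964, 'fy': 417.93622788521964, 'cx': 256.0784928627995, 'cy': 195.22132606705694, 'R': array([[ 0.44627786,  0.89488561, -0.00397762],
       [ 0.65003858, -0.32722152, -0.68583958],
       [-0.61504953,  0.30348941, -0.72774189]]), 't': array([-232.35989489, -288.9563755 , 1478.0678202 ])}
top {'fx': 464.23256696566807, 'fy': 464.23256696566807, 'cx': 256.3371724435049, 'cy': 193.9526453715227, 'R': array([[-0.02111797, -0.99969808, -0.01256137],
       [-0.99249837,  0.02247589, -0.12017409],
       [ 0.12042013,  0.00992931, -0.99267336]]), 't': array([   8.93692335,  573.32055053, 1115.20881644])}
wrist {'fx': 329.2518699134833, 'fy': 329.2518699134833, 'cx': 251.79087395372872, 'cy': 189.33861846778564, 'tool_from_camera': array([[ 9.99999169e-01,  7.02820533e-05,  1.28691414e-03,
        -9.31472182e-01],
       [-3.90509561e-04,  9.68096933e-01,  2.50575688e-01,
        -7.15489235e+01],
       [-1.22824666e-03, -2.50575983e-01,  9.68096157e-01,
        -2.08009466e+02],
       [ 0.00000000e+00,  0.00000000e+00,  0.00000000e+00,
         1.00000000e+00]])}
```

View pics/top0.png

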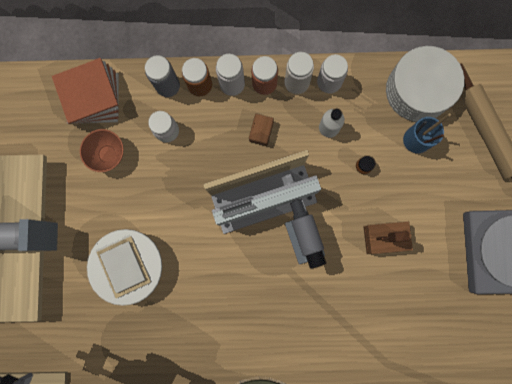

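View pics/scene0.png

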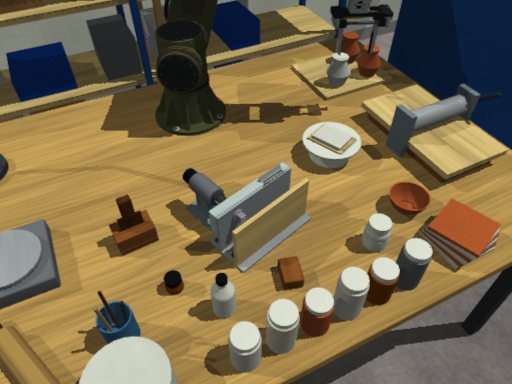

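View pics/wrist0.png

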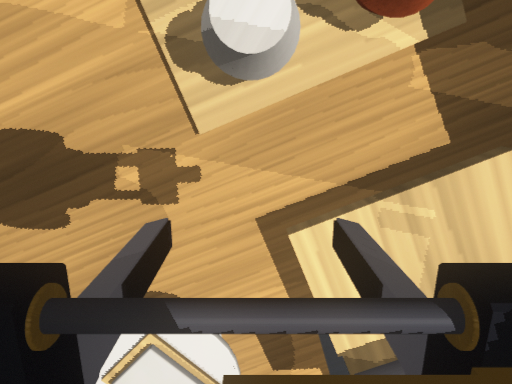

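Top view: the rack is at about (265,195), the driver at (310,235), the stand with scraper at (388,238) and the banding wheel at (125,268). The scene view shows the same layout. Next I'll measure from the depth clouds and zoomed crops.

```bash
python3 - <<'E'
from h import *
t=cv2.imread('pics/top0.png');s=cv2.imread('pics/scene0.png')
a=cv2.resize(t[140:280,195:425],None,fx=3.4,fy=3.4,interpolation=cv2.INTER_CUBIC)
b=cv2.resize(s[150:270,100:320],None,fx=3.6,fy=3.6,interpolation=cv2.INTER_CUBIC)
cv2.imwrite('pics/t_c.png',a);cv2.imwrite('pics/s_c.png',b)
for n in('top','scene'):
    P=cloud(n,n+'0'); 
    x,y,z=P[...,0],P[...,1],P[...,2]
    print(n,'table z',np.nanmedian(z[(z<15)]))
    # plate/jaw top: z 128..141
    m=(z>129)&(z<141)&(x>250)&(x<620)&(abs(y)<300)
    np.set_printoptions(precision=1,suppress=True)
    pts=P[m][:,:2].astype(np.float32); print(len(pts), np.median(P[m][:,2]), cv2.minAreaRect(pts), pts.mean(0))
    m=(z>45)&(z<65)&(x>200)&(x<420)&(y<-100)
    if m.sum(): pts=P[m][:,:2].astype(np.float32);print('stand',len(pts),np.median(P[m][:,2]),cv2.minAreaRect(pts),pts.mean(0),pts.min(0),pts.max(0))
    m=(z>80)&(z<175)&(x>200)&(x<420)&(y<-180)
    if m.sum(): pts=P[m][:,:2].astype(np.float32);print('scr',len(pts),np.percentile(P[m][:,2],[5,50,95]),cv2.minAreaRect(pts),pts.mean(0))
E
```

```text
top table z -0.4572835469784877
1903 134.8678285053079 ((532.5678100585938, -15.9893798828125), (272.3301086425781, 173.97320556640625), 81.63894653320312) [553.6 -27.2]
stand 1198 56.87467017482368 ((371.8174743652344, -561.1166381835938), (89.84439086914062, 94.48716735839844), 88.85684204101562) [ 377.  -564.8] [ 323.9 -606.8] [ 419.7 -516.9]
scene table z -0.7921059223681368
1289 134.90785558263076 ((536.2280883789062, -11.749923706054688), (272.63726806640625, 170.219970703125), 79.97915649414062) [561.3 -27. ]
stand 1002 57.9124677405901 ((372.7742919921875, -572.3192138671875), (105.15542602539062, 95.02508544921875), 89.13501739501953) [ 380.8 -577.2] [ 325.2 -625.6] [ 420. -520.]
```

View pics/t_c.png

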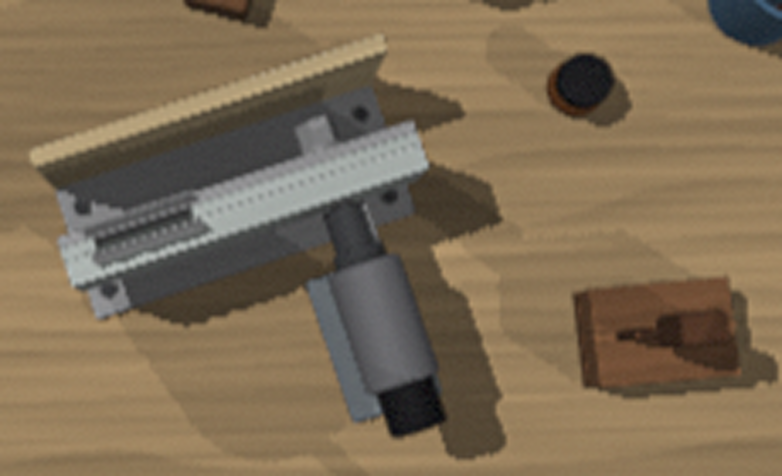

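View pics/s_c.png

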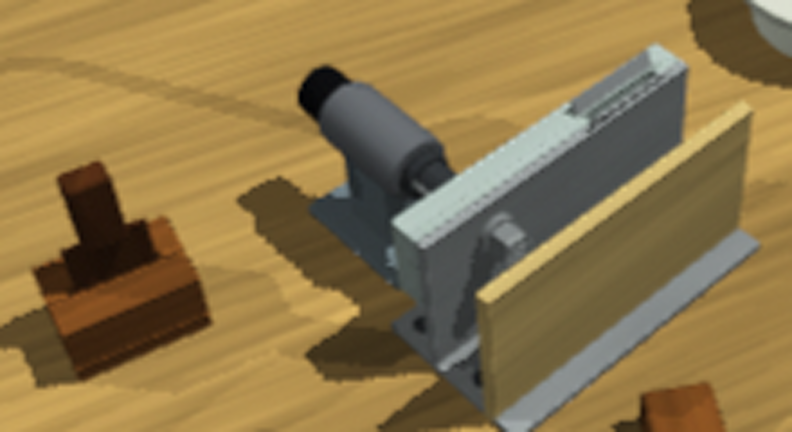

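```bash
python3 - <<'E'
from h import *
np.set_printoptions(precision=1,suppress=True)
for n,w,rw in(('top',(215,260,360,420),(140,240,200,325)),('scene',(190,260,105,160),(160,270,180,320))):
    P=cloud(n,n+'0'); W=P[w[0]:w[1],w[2]:w[3]].reshape(-1,3); z=W[:,2]
    print(n,np.histogram(z,bins=np.arange(-5,180,10)))
    for lo,hi in((49,61),(100,148),(148,170)):
        m=(z>lo)&(z<hi); 
        if m.sum()>5: print(lo,m.sum(),np.median(z[m]),W[m].mean(0),cv2.minAreaRect(W[m][:,:2].astype(np.float32)))
    W=P[rw[0]:rw[1],rw[2]:rw[3]].reshape(-1,3); z=W[:,2]
    m=(z>131)&(z<139); print('rack',m.sum(),W[m].mean(0),np.median(z[m]))
    # lines: split by
    pts=W[m][:,:2]; vx=cv2.fitLine(pts.astype(np.float32),cv2.DIST_HUBER,0,.01,.01).ravel(); print(vx)
    e=np.array([-vx[1],vx[0]]); e=e*np.sign(e[0]); off=(pts-pts.mean(0))@e
    print(np.histogram(off,bins=np.arange(-60,80,4)))
E
```

```text
top (array([1306,   59,   27,   26,   28,  440,  569,    2,    2,    9,   17,
         10,   13,   16,    9,   88,   65,    0]), array([ -5,   5,  15,  25,  35,  45,  55,  65,  75,  85,  95, 105, 115,
       125, 135, 145, 155, 165, 175]))
49 986 55.35837447403458 [ 460.  -317.4   55.3] ((460.5722961425781, -322.1929931640625), (69.93826293945312, 101.13774871826172), 3.9950435161590576)
100 61 125.16802445735698 [ 458.7 -306.1  125.3] ((459.62298583984375, -307.13836669921875), (6.384708881378174, 21.86387062072754), 89.72998809814453)
148 146 154.75754031625206 [ 460.1 -320.1  154.5] ((460.274658203125, -321.2480773925781), (21.626712799072266, 31.356992721557617), 4.511701583862305)
rack 1953 [570.8 -28.9 135.1] 135.093292739562
[  0.3  -1.  559.9 -37.3]
(array([  0,   0,   0,   0,   0,  61, 177, 169, 129, 172, 137, 147, 183,
       137,  57,   0,   0,   0,   0,   0,   0,   0,   0,   0,   0,   0,
        73, 173, 181, 123,  16,   0,   0,   0]), array([-60, -56, -52, -48, -44, -40, -36, -32, -28, -24, -20, -16, -12,
        -8,  -4,   0,   4,   8,  12,  16,  20,  24,  28,  32,  36,
[... 510 characters left out ...]
6171875, -322.2439270019531), (34.77538299560547, 16.46404266357422), 71.9742660522461)
148 112 154.03249294207006 [ 462.7 -319.9  153.7] ((460.8890075683594, -320.09765625), (25.28779411315918, 31.69105339050293), 2.286020278930664)
rack 1401 [577.5 -33.3 135. ] 135.09608211370937
[  0.3  -1.  563.9 -35.8]
(array([  0,   0,   0,   4,  33,  67, 103, 136, 103,  85,  93, 131, 114,
        66,   5,   0,   0,   0,   0,   0,   0,   0,   0,   0,  19,  64,
       123, 126,  95,  27,   0,   0,   0,   0]), array([-60, -56, -52, -48, -44, -40, -36, -32, -28, -24, -20, -16, -12,
        -8,  -4,   0,   4,   8,  12,  16,  20,  24,  28,  32,  36,  40,
        44,  48,  52,  56,  60,  64,  68,  72,  76]))
```

```bash
cat > rack.py <<'E'
from h import *
np.set_printoptions(precision=2,suppress=True)
def rack(P,rw,tag):
    W=P[rw[0]:rw[1],rw[2]:rw[3]].reshape(-1,3); z=W[:,2]
    m=(z>131.5)&(z<138.5); pts=W[m][:,:2]
    lab=cv2.fitLine(pts.astype(np.float32),cv2.DIST_L2,0,.01,.01).ravel()
    e=np.array([-lab[1],lab[0]]); e*=np.sign(e[0]); off=(pts-pts.mean(0))@e
    g=off>20 if (off>20).any() else off>1e9
    lips=W[(z>139)&(z<150)]
    for nm,q in(('jaw',pts[~g]),('board',pts[g]),('lips',lips[:,:2])):
        if len(q)<10: continue
        r=cv2.minAreaRect(q.astype(np.float32)); bx=cv2.boxPoints(r)
        a=bx[1]-bx[0];b=bx[2]-bx[1]; L=a if np.linalg.norm(a)>np.linalg.norm(b) else b
        y=L/np.linalg.norm(L); y*=np.sign(y[1]); x=np.array([y[1],-y[0]])
        print(tag,nm,len(q),'c',np.array(r[0]),'size',r[1],'yaw',np.arctan2(x[1],x[0]),'rackx',x)
        c=np.array(r[0])
        if nm=='jaw': print('   origin',c+13*x)
        if nm=='board': print('   origin',c-60*x)
        if nm=='lips': print('   slot->origin',c+8.5*x-68*y)
E
python3 - <<'E'
from rack import *
rack(cloud('top','top0'),(140,240,200,325),'top'); rack(cloud('scene','scene0'),(160,270,180,320),'scene')
E
```

```text
top jaw 1328 c [504.14 -40.76] size (128.91366577148438, 249.88690185546875) yaw 0.29832038 rackx [0.96 0.29]
   origin [516.57 -36.94]
top board 540 c [619.16  -5.08] size (12.726943016052246, 248.73141479492188) yaw 0.3024682 rackx [0.95 0.3 ]
   origin [561.89 -22.96]
top lips 207 c [576.8  -15.41] size (90.45271301269531, 237.50485229492188) yaw 0.27547184 rackx [0.96 0.27]
   slot->origin [603.48 -78.53]
scene jaw 912 c [503.82 -39.18] size (132.13449096679688, 252.50030517578125) yaw 0.30295092 rackx [0.95 0.3 ]
   origin [516.23 -35.3 ]
scene board 449 c [618.64  -3.25] size (14.736956596374512, 251.60032653808594) yaw 0.29551336 rackx [0.96 0.29]
   origin [561.25 -20.72]
scene lips 107 c [567.    -6.56] size (48.47311019897461, 193.45799255371094) yaw 0.6235357 rackx [0.81 0.58]
   slot->origin [613.6 -56.8]
```

```bash
sed -i 's/m=(z>131.5)&(z<138.5); pts=W\[m\]\[:,:2\]/O=np.array([561.6,-22.]);ex=np.array([np.cos(.3),np.sin(.3)]); rx=(W[:,:2]-O)@ex; ry=(W[:,:2]-O)@np.array([-ex[1],ex[0]]); m=(z>131.5)\&(z<138.5)\&(rx>-40); pts=W[m][:,:2]/; s/lips=W\[(z>139)&(z<150)\]/lips=W[(z>139)\&(z<150)\&(rx<10)\&(rx>-30)\&(ry>20)]/' rack.py
python3 - <<'E'
from rack import *
rack(cloud('top','top0'),(140,240,200,325),'top'); rack(cloud('scene','scene0'),(160,270,180,320),'scene')
E
cat > plan.py <<'E'
import sys
from h import *
def plan(tgt,yaw,nr=None):
    s=manip.read_state(); p=s['eef_pos'].copy(); y0=s['eef_rot'][2]
    d=np.array(tgt)-p; dy=(yaw-y0+np.pi)%(2*np.pi)-np.pi
    n=max(int(np.ceil(np.linalg.norm(d)/40)),int(np.ceil(abs(dy)/.12)),1) if nr is None else nr
    y=y0
    for i in range(n):
        w=d/n; print([round((np.cos(y)*w[0]+np.sin(y)*w[1])/10,2),round((np.sin(y)*w[0]-np.cos(y)*w[1])/10,2),round(-w[2]/10,2)],round(-dy/n,3))
        y+=dy/n
E
python3 -c "
from plan import *
plan([400,-260,260],.077)"
```

```text
top jaw 1319 c [549.42 -26.84] size (34.14103317260742, 249.88829040527344) yaw 0.29849198 rackx [0.96 0.29]
   origin [561.85 -23.01]
top board 540 c [619.16  -5.08] size (12.726943016052246, 248.73141479492188) yaw 0.3024682 rackx [0.95 0.3 ]
   origin [561.89 -22.96]
top lips 171 c [529.66  47.09] size (31.65457534790039, 91.7143783569336) yaw 0.27969578 rackx [0.96 0.28]
   slot->origin [556.6  -15.92]
scene jaw 910 c [549.18 -25.  ] size (37.10343933105469, 252.50030517578125) yaw 0.3029508 rackx [0.95 0.3 ]
   origin [561.58 -21.12]
scene board 449 c [618.64  -3.25] size (14.736956596374512, 251.60032653808594) yaw 0.29551336 rackx [0.96 0.29]
   origin [561.25 -20.72]
scene lips 105 c [533.71  40.84] size (26.932466506958008, 75.1046142578125) yaw 0.30487096 rackx [0.95 0.3 ]
   slot->origin [562.23 -21.47]
[np.float64(-3.19), np.float64(2.34), np.float64(-0.42)] 0.055
[np.float64(-3.06), np.float64(2.52), np.float64(-0.42)] 0.055
[np.float64(-2.91), np.float64(2.68), np.float64(-0.42)] 0.055
[np.float64(-2.76), np.float64(2.84), np.float64(-0.42)] 0.055
[np.float64(-2.6), np.
[... 279 characters left out ...]
0.42)] 0.055
[np.float64(-1.69), np.float64(3.58), np.float64(-0.42)] 0.055
[np.float64(-1.49), np.float64(3.67), np.float64(-0.42)] 0.055
[np.float64(-1.28), np.float64(3.74), np.float64(-0.42)] 0.055
[np.float64(-1.08), np.float64(3.81), np.float64(-0.42)] 0.055
[np.float64(-0.86), np.float64(3.86), np.float64(-0.42)] 0.055
[np.float64(-0.65), np.float64(3.9), np.float64(-0.42)] 0.055
[np.float64(-0.43), np.float64(3.93), np.float64(-0.42)] 0.055
[np.float64(-0.22), np.float64(3.95), np.float64(-0.42)] 0.055
[np.float64(0.0), np.float64(3.96), np.float64(-0.42)] 0.055
[np.float64(0.22), np.float64(3.95), np.float64(-0.42)] 0.055
[np.float64(0.44), np.float64(3.93), np.float64(-0.42)] 0.055
```

Rack yaw comes out at about 0.300 with the origin near (561.6, -22), and both views agree. The stand is at (460.5, -321.5) with yaw about 0.077. Moving toward the stand now.

Request:
arm_command(
  steps=[
    [1,[-3.2,2.3,-0.8],0.055],
    [1,[-3.1,2.5,-0.8],0.055],
    [1,[-2.9,2.7,-0.8],0.055],
    [1,[-2.8,2.8,-0.8],0.055],
    [1,[-2.6,3.0,-0.8],0.055],
  ],
  force=25,
)

```text
clock: 0.57
eef_pos: [256.0, 314.1, 216.7]
eef_rot: [3.142, 0.0, 0.903]
wrist_force: [0.6, 0.1, -0.5]
finger_gap: 93.9
```

Request:
arm_command(
  steps=[
    [1,[-2.4,3.1,-0.8],0.055],
    [1,[-2.25,3.2,-0.8],0.055],
    [1,[-2.1,3.4,-0.8],0.055],
    [1,[-1.9,3.5,-0.8],0.055],
    [1,[-1.7,3.6,-0.8],0.055],
  ],
)

```text
clock: 0.98
eef_pos: [303.4, 122.1, 257.1]
eef_rot: [3.141, -0.001, 0.628]
wrist_force: [-0.3, 0.2, 0.0]
finger_gap: 94.3
```

Request:
arm_command(
  steps=[
    [1,[-1.5,3.7,0],0.055],
    [1,[-1.3,3.7,0],0.055],
    [1,[-1.1,3.8,0],0.055],
    [1,[-0.9,3.8,0],0.055],
    [1,[-0.6,3.9,0],0.055],
  ],
)

```text
clock: 1.4
eef_pos: [350.7, -69.7, 256.8]
eef_rot: [3.141, -0.001, 0.352]
wrist_force: [0.3, 0.7, -0.7]
finger_gap: 93.8
```

```bash
python3 -c "
from plan import *
print(manip.read_state()['clock'],manip.read_state()['eef_pos'],manip.read_state()['eef_rot'],manip.read_state()['qd'])
plan([445,-270,260],.077)"
```

```text
1.4 [350.68765556 -69.74236314 256.80506562] [ 3.14122336e+00 -5.75734651e-04  3.51903493e-01] [-1.18028386e+00  4.88285535e-01 -3.84592419e-01  6.44097177e-04
 -1.05456330e-01 -5.15287148e-01]
[np.float64(0.33), np.float64(3.67), np.float64(-0.05)] 0.046
[np.float64(0.49), np.float64(3.66), np.float64(-0.05)] 0.046
[np.float64(0.66), np.float64(3.63), np.float64(-0.05)] 0.046
[np.float64(0.83), np.float64(3.6), np.float64(-0.05)] 0.046
[np.float64(0.99), np.float64(3.55), np.float64(-0.05)] 0.046
[np.float64(1.15), np.float64(3.51), np.float64(-0.05)] 0.046
```

Request:
arm_command(
  steps=[
    [1,[0.6,3.9,0],0.055],
    [1,[0.8,3.9,0],0.055],
    [1,[1.0,3.9,0],0.055],
    [1,[1.2,3.8,0],0.055],
    [1,[1.4,3.8,0],0.055],
  ],
)

```text
clock: 1.82
eef_pos: [446.9, -245.2, 256.3]
eef_rot: [-3.141, 0.0, 0.077]
wrist_force: [-0.0, 1.1, 0.1]
finger_gap: 94.1
```

```bash
python3 -c "
from plan import *
plan([460.5,-321,245],.077)"
```

```text
[np.float64(0.39), np.float64(3.83), np.float64(0.56)] -0.0
[np.float64(0.39), np.float64(3.83), np.float64(0.56)] -0.0
```

Request:
arm_command(
  steps=[
    [1,[0.4,3.7,0.5],0],
    [1,[0.4,3.7,0.5],0],
    [1,[0,0,0],0],
    [1,[0,0,0],0],
  ],
)

```text
clock: 2.15
eef_pos: [459.9, -317.4, 245.1]
eef_rot: [-3.14, 0.002, 0.078]
wrist_force: [-0.7, 0.6, 0.2]
finger_gap: 94.1
```

```bash
python3 - <<'E'
from h import *
np.set_printoptions(precision=2,suppress=True)
snap('wrist','w1'); snap('wrist','w1')
P=cloud('wrist','w1').reshape(-1,3); print(manip.read_state()['eef_pos'],manip.read_state()['eef_rot'])
near=(abs(P[:,0]-460)<70)&(abs(P[:,1]+321)<70)
for lo,hi in((49,61),(90,97),(100,148),(149,165)):
    m=near&(P[:,2]>lo)&(P[:,2]<hi)
    if m.sum()>5: print(lo,m.sum(),P[m].mean(0),np.median(P[m][:,2]),cv2.minAreaRect(P[m][:,:2].astype(np.float32)))
E
```

```text
[ 460.21 -315.82  246.63] [-3.14  0.    0.08]
49 3451 [ 458.93 -316.37   54.87] 54.89090561837486 ((459.2250061035156, -323.23651123046875), (70.17461395263672, 100.19384002685547), 3.993980646133423)
90 64 [ 457.55 -299.79   94.48] 94.49827908627009 ((457.29876708984375, -299.42144775390625), (4.425116062164307, 14.528006553649902), 4.568809986114502)
100 181 [ 458.25 -306.72  125.86] 125.93691312907004 ((458.174560546875, -308.0461120605469), (21.732770919799805, 4.098674774169922), 4.122251510620117)
149 738 [ 459.3  -321.06  154.26] 154.47603286690924 ((459.47503662109375, -321.8602600097656), (21.03647804260254, 31.21562385559082), 4.221870422363281)
```

View pics/w1.png

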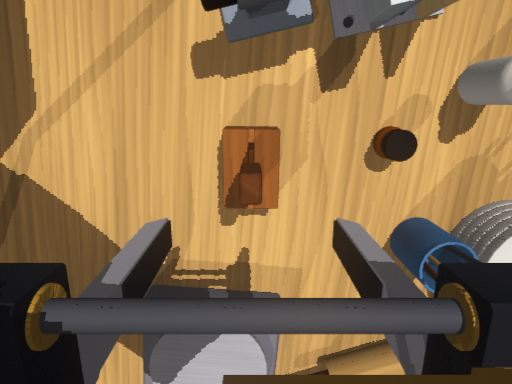

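The wrist view shows the stand at (250,165) and the handle top at (250,185). In world terms the handle is at (459.6, -321.7), 154.5 high, and upright to within a degree. Descending to grasp.

Request:
arm_command(
  steps=[
    [1,[-0.05,0.55,2.5],0],
    [1,[0,0,3.5],0],
    [1,[0,0,3.5],0],
    [1,[0,0,3],0],
    [1,[0,0,1.3],0],
  ],
)

```text
clock: 2.67
eef_pos: [459.2, -319.7, 105.5]
eef_rot: [-3.139, 0.003, 0.081]
wrist_force: [-0.0, -0.4, 0.3]
finger_gap: 93.9
```

Request:
arm_command(
  steps=[
    [1,[0,0,0],0],
    [1,[0,0,0],0],
  ],
)

```text
clock: 2.83
eef_pos: [460.6, -321.2, 109.6]
eef_rot: [3.141, -0.001, 0.081]
wrist_force: [0.4, 0.4, -0.1]
finger_gap: 93.8
```

Request:
arm_command(
  steps=[
    [0.5,[0,0,0],0],
    [0.25,[0,0,0],0],
    [0.1,[0,0,0],0],
    [0,[0,0,0],0],
    [0,[0,0,0],0],
  ],
  force=25,
)

```text
clock: 3.25
eef_pos: [460.4, -322.0, 109.1]
eef_rot: [3.141, -0.001, 0.08]
wrist_force: [-0.0, -0.3, -1.2]
finger_gap: 64.3
```

Request:
arm_command(
  steps=[
    [0,[0,0,0],0],
    [0,[0,0,0],0],
    [0,[0,0,0],0],
    [0,[0,0,0],0],
    [0,[0,0,0],0],
  ],
)

```text
clock: 3.67
eef_pos: [460.2, -321.9, 108.6]
eef_rot: [-3.142, 0.0, 0.08]
wrist_force: [0.8, -0.3, -0.2]
finger_gap: 30.8
```

Request:
arm_command(
  steps=[
    [0,[0,0,0],0],
    [0,[0,0,0],0],
    [0,[0,0,0],0],
    [0,[0,0,0],0],
  ],
)

```text
clock: 4.0
eef_pos: [460.2, -321.9, 108.6]
eef_rot: [-3.142, 0.0, 0.08]
wrist_force: [0.6, 0.7, -0.2]
finger_gap: 21.7
```

Request:
arm_command(
  steps=[
    [0,[0,0,-1],0],
    [0,[0,0,-1.5],0],
    [0,[0,0,-2],0],
    [0,[0,0,-2.5],0],
    [0,[0,0,-3],0],
  ],
  force=35,
)

```text
clock: 4.42
eef_pos: [459.8, -321.5, 209.5]
eef_rot: [-3.14, 0.001, 0.08]
wrist_force: [0.6, -0.4, -0.6]
finger_gap: 21.5
```

Request:
arm_command(
  steps=[
    [0,[0,0,-3],0],
    [0,[0,0,-3],0],
    [0,[0,0,-2],0],
    [0,[0,0,-1],0],
    [0,[0,0,0],0],
  ],
)

```text
clock: 4.83
eef_pos: [460.6, -322.1, 301.0]
eef_rot: [3.139, -0.003, 0.08]
wrist_force: [-0.2, -0.1, -1.0]
finger_gap: 21.5
```

```bash
python3 - <<'E'
from plan import *
yaw=.3;O=np.array([561.6,-22.]);ex=np.array([np.cos(yaw),np.sin(yaw)]);ey=np.array([-ex[1],ex[0]])
S=O-8.5*ex+68*ey; B=O+20*ex-65*ey
print('slot',S,'bolt',B); snap('scene','s1');snap('wrist','w2')
print(manip.read_state()['eef_pos'],manip.read_state()['eef_rot'],manip.read_state()['finger_gap'])
plan([S[0],S[1],280],.3)
E
```

```text
slot [533.38426579  40.4509595 ] bolt [599.91554322 -78.18646766]
[ 460.07450637 -321.72726479  297.57095891] [-3.14071276e+00  9.15733801e-04  8.00329789e-02] 21.94801787670733
[np.float64(1.02), np.float64(-3.55), np.float64(0.18)] -0.022
[np.float64(1.1), np.float64(-3.53), np.float64(0.18)] -0.022
[np.float64(1.18), np.float64(-3.5), np.float64(0.18)] -0.022
[np.float64(1.25), np.float64(-3.48), np.float64(0.18)] -0.022
[np.float64(1.33), np.float64(-3.45), np.float64(0.18)] -0.022
[np.float64(1.4), np.float64(-3.42), np.float64(0.18)] -0.022
[np.float64(1.48), np.float64(-3.39), np.float64(0.18)] -0.022
[np.float64(1.55), np.float64(-3.35), np.float64(0.18)] -0.022
[np.float64(1.63), np.float64(-3.32), np.float64(0.18)] -0.022
[np.float64(1.7), np.float64(-3.28), np.float64(0.18)] -0.022
```

View pics/s1.png

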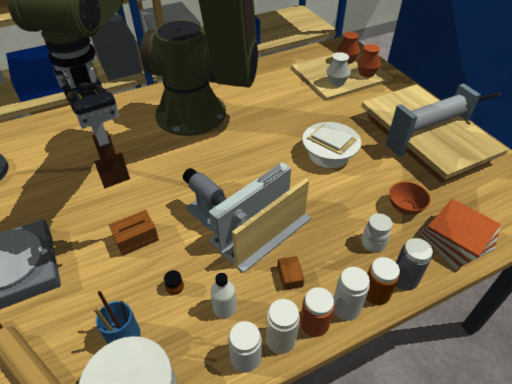

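View pics/w2.png

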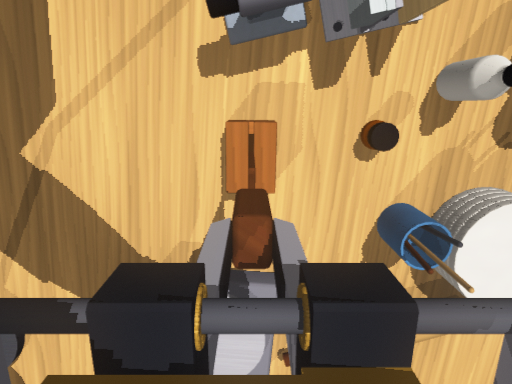

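The scene view shows the scraper held upright at (110,165) with the stand empty at (135,232). The wrist view shows it centred between the pads at (253,230). Carrying it to the slot.

Request:
arm_command(
  steps=[
    [0,[0.8,-2.8,0],-0.022],
    [0,[1.1,-3.5,0.2],-0.022],
    [0,[1.2,-3.5,0.2],-0.022],
    [0,[1.2,-3.5,0.2],-0.022],
    [0,[1.3,-3.4,0.2],-0.022],
  ],
)

```text
clock: 5.35
eef_pos: [494.3, -147.3, 288.7]
eef_rot: [-3.14, 0.002, 0.191]
wrist_force: [1.5, -0.7, -0.8]
finger_gap: 21.7
```

Request:
arm_command(
  steps=[
    [0,[1.4,-3.4,0.2],-0.022],
    [0,[1.5,-3.4,0.2],-0.022],
    [0,[1.5,-3.3,0.2],-0.022],
    [0,[1.6,-3.3,0.2],-0.022],
    [0,[1.5,-2.8,0.2],-0.022],
  ],
)

```text
clock: 5.77
eef_pos: [530.0, 28.2, 278.8]
eef_rot: [-3.141, 0.003, 0.302]
wrist_force: [0.8, -0.1, -2.8]
finger_gap: 21.6
```

```bash
python3 -c "
from plan import *
plan([533.4,40.4,275],.3,2)"
```

```text
[np.float64(0.35), np.float64(-0.53), np.float64(0.19)] 0.001
[np.float64(0.35), np.float64(-0.53), np.float64(0.19)] 0.001
```

Request:
arm_command(
  steps=[
    [0,[0.3,-0.5,0],0],
    [0,[0.2,-0.5,0],0],
    [0,[0,0,0],0],
    [0,[0,0,0],0],
    [0,[0,0,0],0],
  ],
)

```text
clock: 6.18
eef_pos: [532.2, 35.8, 280.4]
eef_rot: [3.142, 0.0, 0.298]
wrist_force: [0.9, 0.6, -1.7]
finger_gap: 21.8
```

```bash
python3 - <<'E'
from rack import *
E=[];
snap('wrist','w3');E.append(manip.read_state()['eef_pos']);snap('scene','s3');E.append(manip.read_state()['eef_pos']);snap('top','t3');E.append(manip.read_state()['eef_pos'])
print(np.array(E),manip.read_state()['eef_rot'])
P=cloud('wrist','w3'); rack(P,(0,384,0,512),'wrist')
for n in('s3','t3','w3'):
    im=cv2.imread(f'pics/{n}.png')
    x0,x1,y0,y1={'s3':(180,330,90,240),'t3':(190,330,140,240),'w3':(130,380,0,300)}[n]
    cv2.imwrite(f'pics/{n}_c.png',cv2.resize(im[y0:y1,x0:x1],None,fx=2 if n=='w3' else 4,fy=2 if n=='w3' else 4,interpolation=cv2.INTER_CUBIC))
E
```

```text
[[532.23  35.87 280.55]
 [532.26  35.95 280.65]
 [532.26  36.1  280.71]] [ 3.14 -0.    0.3 ]
wrist jaw 2155 c [543.27 -10.85] size (34.026580810546875, 214.83572387695312) yaw 0.30027354 rackx [0.96 0.3 ]
   origin [555.69  -7.01]
wrist board 1629 c [606.09  32.84] size (12.376998901367188, 168.26231384277344) yaw 0.30137438 rackx [0.95 0.3 ]
   origin [548.79  15.03]
wrist lips 595 c [529.86  47.41] size (26.40926170349121, 58.03649139404297) yaw 0.30877763 rackx [0.95 0.3 ]
   slot->origin [558.62 -14.79]
```

View pics/s3_c.png

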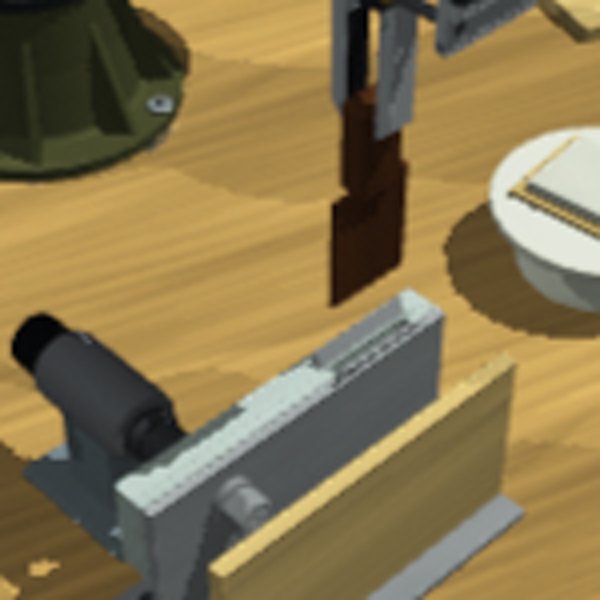

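View pics/w3.png

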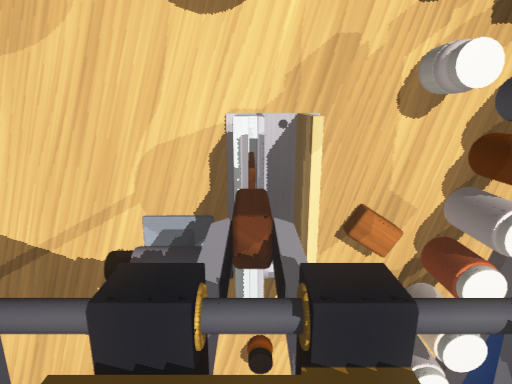

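```bash
python3 - <<'E'
from rack import *
ex=np.array([np.cos(.3),np.sin(.3)]);ey=np.array([-ex[1],ex[0]]);O=np.array([561.6,-22.])
def rk(Q): return np.c_[(Q[:,:2]-O)@ex,(Q[:,:2]-O)@ey,Q[:,2]]
def pc(a): return np.percentile(a,[2,10,50,90,98])
for n,tag in(('scene','s3'),('wrist','w3'),('top','t3')):
    img=np.load(f'pics/{tag}.npz')['p'].astype(int).reshape(-1,3)
    R=rk(cloud(n,tag).reshape(-1,3))
    brown=(img[:,0]>img[:,2]*1.5+8)
    near=(abs(R[:,0]+8)<40)&(abs(R[:,1]-66)<50)
    for nm,lo,hi in(('blade',185,262),('handle',268,330)):
        m=near&brown&(R[:,2]>lo)&(R[:,2]<hi)
        if m.sum()>8: print(tag,nm,m.sum(),'x',pc(R[m,0]),'y',pc(R[m,1]),'z',pc(R[m,2]))
    m=(abs(R[:,2]-135)<3.5)&(R[:,0]>-45)&(R[:,0]<20)&(R[:,1]<30)&(R[:,1]>-110); print('jaw x',pc(R[m,0]),m.sum())
    m=(R[:,2]>139)&(R[:,2]<150)&(R[:,0]>-45)&(R[:,0]<20)&(R[:,1]<125); print('lips x',pc(R[m,0]),'y',pc(R[m,1]),m.sum())
    m=(abs(R[:,2]-135)<3.5)&(R[:,0]>-45)&(R[:,0]<20)&(R[:,1]>100); print('end y',R[m,1].max())
    m=(R[:,2]>60)&(R[:,2]<125)&(R[:,0]>-25)&(R[:,0]<0)&(R[:,1]>25)&(R[:,1]<110); 
    if m.sum():print('inside slot x',pc(R[m,0]),'y',pc(R[m,1]),m.sum())
E
```

```text
s3 blade 416 x [-11.07  -9.85  -8.52  -7.35  -6.31] y [35.82 38.14 62.35 88.31 93.55] z [189.36 195.18 225.73 252.65 258.49]
s3 handle 306 x [-20.27 -15.89  -2.32   1.35   2.68] y [48.09 49.38 52.67 72.37 77.85] z [268.82 273.49 296.18 326.48 328.16]
jaw x [-29.24 -26.25 -11.39   2.49   4.6 ] 626
lips x [-21.3  -20.38 -17.     3.89   5.51] y [-422.15 -417.43   60.73   97.02  104.74] 127
end y 1325.0419012189552
inside slot x [-14.94 -14.69 -14.01 -13.56 -13.53] y [ 54.68  56.43  71.55  94.67 100.79] 6
w3 blade 77 x [-12.98 -12.72 -11.18  -9.57  -8.98] y [92.99 93.12 93.32 93.5  93.53] z [191.23 200.02 234.43 257.56 260.49]
w3 handle 2917 x [-20.59 -18.88 -10.52  -2.52  -0.55] y [50.77 54.49 71.6  79.35 79.56] z [275.06 293.46 325.96 327.17 327.68]
jaw x [-30.81 -28.26 -14.1   -0.82   2.61] 834
lips x [-22.89 -21.9   -1.86   2.47   3.48] y [ 48.03  53.24  77.3   99.48 103.63] 595
end y 123.48267576148271
inside slot x [-13.98 -12.75  -6.64  -5.35  -5.3 ] y [35.39 45.27 81.03 93.24 95.61] 196
jaw x [-29.48 -27.21 -14.47  -0.09   3.09] 682
lips x [-25.35 -20.98  -7.65   0.89   2.5 ] y [-419.85 -419.1   -92.28  -13.62   71.76] 20
end y 124.17645665482684
```

The scene and wrist measurements agree: the blade needs +1.2 to +2.6 mm in x and about +3.3 mm along the slot. Applying that and descending to just above the lips.

Request:
arm_command(
  steps=[
    [0,[0.2,-0.32,0],0],
    [0,[0,0,1.0],0],
    [0,[0,0,1.5],0],
    [0,[0,0,0.6],0],
    [0,[0,0,0],0],
  ],
)

```text
clock: 6.75
eef_pos: [532.6, 40.6, 247.7]
eef_rot: [-3.141, 0.003, 0.3]
wrist_force: [0.3, -0.4, -2.4]
finger_gap: 21.6
```

```bash
cat > chk.py <<'E'
from rack import *
import sys
ex=np.array([np.cos(.3),np.sin(.3)]);ey=np.array([-ex[1],ex[0]]);O=np.array([561.6,-22.])
def rk(Q): return np.c_[(Q[:,:2]-O)@ex,(Q[:,:2]-O)@ey,Q[:,2]]
def pc(a): return np.percentile(a,[2,10,50,90,98])
def chk(k,zl):
    for n in('scene','wrist'):
        tag=n[0]+k; snap(n,tag)
        img=np.load(f'pics/{tag}.npz')['p'].astype(int).reshape(-1,3)
        R=rk(cloud(n,tag).reshape(-1,3)); brown=(img[:,0]>img[:,2]*1.5+8)
        near=(abs(R[:,0]+8)<40)&(abs(R[:,1]-66)<50)
        m=near&brown&(R[:,2]>zl+3)&(R[:,2]<zl+76)
        if m.sum()>8: print(tag,m.sum(),'x',pc(R[m,0]),'y',pc(R[m,1]),'z',pc(R[m,2]))
    s=manip.read_state(); print(s['clock'],s['eef_pos'],s['eef_rot'],s['wrist_force'],s['finger_gap'])
    im=cv2.imread(f'pics/s{k}.png')[90:240,180:330]; cv2.imwrite(f'pics/s{k}_c.png',cv2.resize(im,None,fx=4,fy=4,interpolation=cv2.INTER_CUBIC))
E
python3 -c "
from chk import *
chk('4',150)"
```

```text
s4 351 x [-9.8  -8.21 -6.71 -5.55 -4.64] y [39.78 42.4  66.18 92.65 98.53] z [161.42 167.28 192.41 218.68 224.46]
w4 69 x [-10.88 -10.61  -9.06  -7.47  -6.83] y [97.23 97.45 97.64 97.8  97.92] z [159.96 169.04 198.7  221.48 225.39]
6.85 [533.31  40.6  249.76] [-3.14  0.    0.3 ] [ 0.54  0.47 -0.71] 21.717919715611124
```

View pics/s4_c.png

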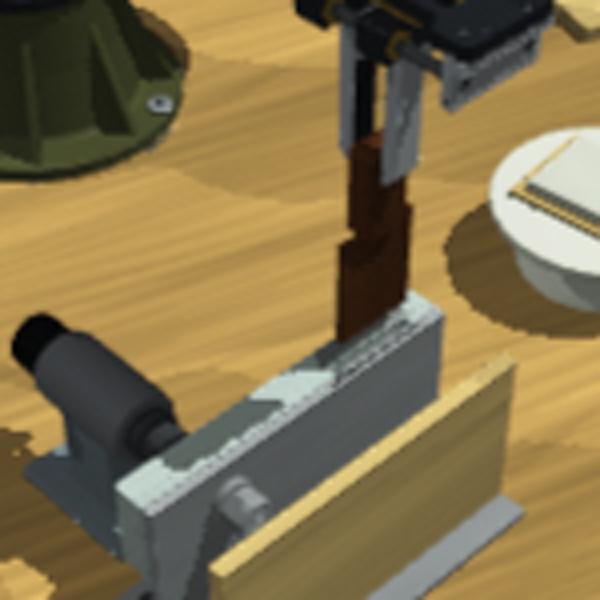

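The scene crop shows the blade just over the slot between the lips, at about (375,330). It is within 1 mm in both views. Lowering in.

Request:
arm_command(
  steps=[
    [0,[0,0.1,0.5],0],
    [0,[0,0,0.6],0],
    [0,[0,0,0.6],0],
    [0,[0,0,0.6],0],
    [0,[0,0,0.6],0],
  ],
)

```text
clock: 7.27
eef_pos: [533.5, 39.6, 219.9]
eef_rot: [-3.141, 0.0, 0.3]
wrist_force: [0.3, 0.5, -1.8]
finger_gap: 21.7
```

Request:
arm_command(
  steps=[
    [0,[0,0,0.6],0],
    [0,[0,0,0.6],0],
    [0,[0,0,0.6],0],
    [0,[0,0,0.6],0],
    [0,[0,0,0.4],0],
  ],
)

```text
clock: 7.68
eef_pos: [533.4, 39.6, 191.8]
eef_rot: [-3.141, 0.001, 0.3]
wrist_force: [0.1, 0.4, -0.4]
finger_gap: 21.7
```

Request:
arm_command(
  steps=[
    [0,[0,0,0.4],0],
    [0,[0,0,0.3],0],
    [0,[0,0,0.2],0],
    [0,[0,0,0],0],
    [0,[0,0,0],0],
  ],
)

```text
clock: 8.1
eef_pos: [533.7, 39.6, 183.8]
eef_rot: [3.142, -0.0, 0.3]
wrist_force: [0.1, 0.6, -1.8]
finger_gap: 21.7
```

Request:
arm_command(
  steps=[
    [0,[0,0,0.3],0],
    [0,[0,0,0.2],0],
    [0,[0,0,0],0],
  ],
)

```text
clock: 8.35
eef_pos: [533.7, 39.6, 178.7]
eef_rot: [3.141, -0.0, 0.3]
wrist_force: [0.4, 0.5, -0.9]
finger_gap: 21.5
```

Request:
arm_command(
  steps=[
    [0,[0,0,0.15],0],
    [0,[0,0,0],0],
  ],
)

```text
clock: 8.52
eef_pos: [534.1, 39.6, 178.6]
eef_rot: [3.141, -0.002, 0.3]
wrist_force: [-2.3, 0.2, 12.0]
finger_gap: 21.7
```

Contact at the expected depth. Checking before I release.

```bash
python3 -c "
from chk import *
chk('5',85)"
```

```text
s5 75 x [-9.51 -7.56 -5.31 -3.68 -3.06] y [37.95 39.42 57.04 86.39 91.81] z [140.12 143.28 148.99 155.71 159.13]
w5 39 x [-9.73 -9.63 -8.2  -6.69 -6.49] y [96.03 96.28 96.44 96.64 96.75] z [128.47 130.65 145.77 158.26 159.31]
8.6167 [534.07  39.6  178.56] [ 3.14 -0.    0.3 ] [-2.26 -0.02 10.99] 22.022365137881614
```

View pics/s5_c.png

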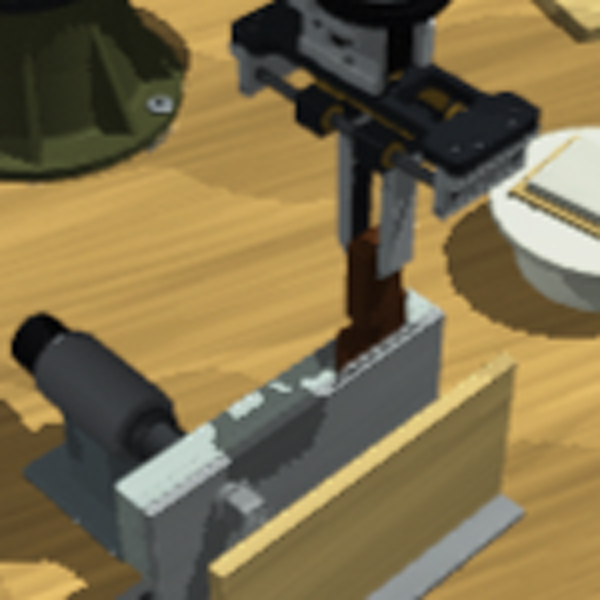

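The blade is seated, with only about 30 mm standing out. Opening the fingers.

Request:
arm_command(
  steps=[
    [0.5,[0,0,0],0],
    [0.8,[0,0,0],0],
    [0.8,[0,0,0],0],
    [0.8,[0,0,0],0],
    [0.8,[0,0,0],0],
  ],
)

```text
clock: 9.03
eef_pos: [533.5, 39.6, 176.9]
eef_rot: [-3.142, 0.0, 0.3]
wrist_force: [0.1, 0.1, 0.3]
finger_gap: 51.4
```

Request:
arm_command(
  steps=[
    [0.8,[0,0,0],0],
    [0.8,[0,0,0],0],
    [0.8,[0,0,-1.5],0],
    [0.8,[0,0,-3],0],
    [0.8,[0,0,-3.5],0],
  ],
)

```text
clock: 9.45
eef_pos: [532.8, 39.6, 256.7]
eef_rot: [-3.141, 0.003, 0.3]
wrist_force: [-0.2, -0.9, 0.8]
finger_gap: 75.4
```

Request:
arm_command(
  steps=[
    [0.8,[0,0,-3.5],0],
    [0.8,[0,0,-2],0],
    [0.8,[0,0,0],0],
  ],
)

```text
clock: 9.7
eef_pos: [534.6, 39.6, 316.9]
eef_rot: [3.14, -0.007, 0.3]
wrist_force: [0.2, -0.2, 1.0]
finger_gap: 75.0
```

```bash
python3 - <<'E'
from chk import *
chk('6',85)
for n,tag in(('scene','s6'),('wrist','w6')):
    img=np.load(f'pics/{tag}.npz')['p'].astype(int).reshape(-1,3)
    R=rk(cloud(n,tag).reshape(-1,3)); near=(abs(R[:,0]+8)<30)&(abs(R[:,1]-66)<40)
    m=near&(R[:,2]>219)&(R[:,2]<232)
    if m.sum(): print('handle top',m.sum(),R[m].mean(0),cv2.minAreaRect(R[m][:,:2].astype(np.float32)))
E
```

```text
s6 88 x [-10.7   -7.76  -6.21  -4.71  -4.18] y [38.41 40.43 58.35 87.85 92.84] z [138.93 141.43 148.87 157.82 160.12]
w6 16 x [-10.2  -10.14  -8.99  -7.8   -7.77] y [96.47 96.48 96.6  96.67 96.68] z [ 98.06 104.62 134.58 154.28 155.39]
9.8 [533.63  39.65 312.07] [ 3.14 -0.    0.3 ] [-0.83 -0.36 -0.52] 75.32143604169507
handle top 91 [ -6.27  65.51 223.96] ((-7.336665153503418, 68.39360809326172), (21.64920425415039, 32.633365631103516), 2.520237445831299)
handle top 777 [-10.27  67.66 224.22] ((-10.442112922668457, 66.97010040283203), (21.844524383544922, 31.43089485168457), 0.49157118797302246)
```

View pics/w6.png

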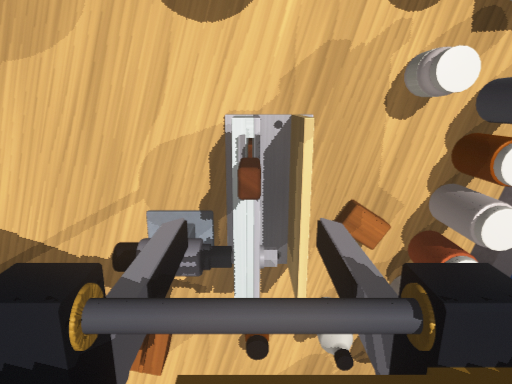

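The wrist view shows the scraper standing free in the slot at (250,178), its top at 224 mm, upright and square. Moving to the bolt with a quarter turn.

```bash
python3 -c "
from plan import *
plan([599.9,-78.2,250],-1.2708,14)"
```

```text
[np.float64(0.2), np.float64(0.94), np.float64(0.44)] 0.112
[np.float64(0.31), np.float64(0.92), np.float64(0.44)] 0.112
[np.float64(0.41), np.float64(0.88), np.float64(0.44)] 0.112
[np.float64(0.5), np.float64(0.82), np.float64(0.44)] 0.112
[np.float64(0.59), np.float64(0.76), np.float64(0.44)] 0.112
[np.float64(0.67), np.float64(0.69), np.float64(0.44)] 0.112
[np.float64(0.75), np.float64(0.61), np.float64(0.44)] 0.112
[np.float64(0.81), np.float64(0.52), np.float64(0.44)] 0.112
[np.float64(0.86), np.float64(0.43), np.float64(0.44)] 0.112
[np.float64(0.91), np.float64(0.33), np.float64(0.44)] 0.112
[np.float64(0.94), np.float64(0.23), np.float64(0.44)] 0.112
[np.float64(0.96), np.float64(0.12), np.float64(0.44)] 0.112
[np.float64(0.97), np.float64(0.01), np.float64(0.44)] 0.112
[np.float64(0.96), np.float64(-0.1), np.float64(0.44)] 0.112
```

Request:
arm_command(
  steps=[
    [0.7,[0.2,0.95,0],0.112],
    [0.7,[0.3,0.9,0],0.112],
    [0.7,[0.4,0.9,0],0.112],
    [0.7,[0.5,0.8,0],0.112],
    [0.7,[0.6,0.75,0],0.112],
  ],
)

```text
clock: 10.22
eef_pos: [557.0, -2.7, 310.3]
eef_rot: [3.141, 0.003, -0.266]
wrist_force: [-0.6, -0.3, 0.6]
finger_gap: 65.5
```

Request:
arm_command(
  steps=[
    [0.7,[0.65,0.7,0],0.112],
    [0.7,[0.75,0.6,0],0.112],
    [0.7,[0.8,0.5,0],0.112],
    [0.7,[0.85,0.45,0],0.112],
    [0.7,[0.9,0.3,0],0.112],
  ],
)

```text
clock: 10.63
eef_pos: [580.4, -44.2, 310.2]
eef_rot: [3.14, 0.002, -0.826]
wrist_force: [0.1, 0.2, 0.6]
finger_gap: 65.9
```

Request:
arm_command(
  steps=[
    [0.7,[0.95,0.2,1.5],0.112],
    [0.7,[0.95,0.1,1.5],0.112],
    [0.7,[0.95,0,1.5],0.112],
    [0.7,[0.95,-0.1,1.5],0.112],
    [0.7,[0,0,0],0],
  ],
)

```text
clock: 11.05
eef_pos: [598.9, -77.8, 247.1]
eef_rot: [3.135, 0.003, -1.274]
wrist_force: [0.6, 0.6, -0.9]
finger_gap: 66.0
```

```bash
python3 - <<'E'
from chk import *
manip.camera('top');print(manip.read_state()['eef_pos'])
snap('wrist','w7');s=manip.read_state();print(s['clock'],s['eef_pos'],s['eef_rot'],s['joints'])
R=rk(cloud('wrist','w7').reshape(-1,3)); 
m=(R[:,2]>95)&(R[:,2]<120)&(R[:,0]>6)&(R[:,0]<45)&(abs(R[:,1]+65)<40); print(m.sum(),'bolt x',pc(R[m,0]),'y',pc(R[m,1]),'z',pc(R[m,2]))
m=(abs(R[:,2]-135)<4)&(abs(R[:,1])<123); g=m&(R[:,0]<25); print('jaw',pc(R[g,0]),R[g,1].min()); g=m&(R[:,0]>40)&(R[:,0]<80); print('board',pc(R[g,0]),R[g,1].min())
E
```

```text
[599.11 -77.09 249.28]
11.15 [599.5  -76.72 251.06] [ 3.14  0.   -1.26] [-0.19  0.38  1.24  0.    1.52  1.08]
568 bolt x [ 6.55  8.25 17.07 26.79 27.06] y [-78.85 -76.58 -65.79 -55.05 -52.68] z [ 99.4  105.07 113.28 116.81 118.69]
jaw [-29.8  -26.52 -10.88   1.53   2.97] -122.96582811869914
board [53.25 54.31 59.23 64.08 64.89] -122.99291238696648
```

View pics/w7.png

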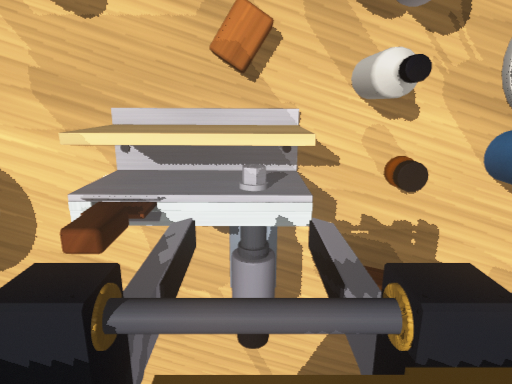

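The wrist view shows the bolt head in the gap at (254,175). It measures x 9 to 27, y -65.8 and top about 115, while the tool is at rack (20.0, -63.5). Descending into the gap with a 2 mm correction.

Request:
arm_command(
  steps=[
    [0.7,[0.22,0,2],0.01],
    [0.7,[0,0,3],0],
    [0.7,[0,0,3],0],
    [0.7,[0,0,1.5],0],
    [0.7,[0,0,0],0],
  ],
)

```text
clock: 11.57
eef_pos: [599.2, -78.1, 154.4]
eef_rot: [3.137, 0.002, -1.274]
wrist_force: [-0.7, -0.1, 0.0]
finger_gap: 65.3
```

```bash
python3 - <<'E'
from chk import *
snap('scene','s8');s=manip.read_state();print(s['clock'],s['eef_pos'],s['eef_rot'],s['wrist_force'],rk(s['eef_pos'][None]))
im=cv2.imread('pics/s8.png')[120:270,180:330]; cv2.imwrite('pics/s8_c.png',cv2.resize(im,None,fx=4,fy=4,interpolation=cv2.INTER_CUBIC))
E
```

```text
11.6167 [600.2  -78.36 156.92] [ 3.14  0.   -1.27] [ 0.57 -0.15  0.99] [[ 20.22 -65.25 156.92]]
```

View pics/s8_c.png

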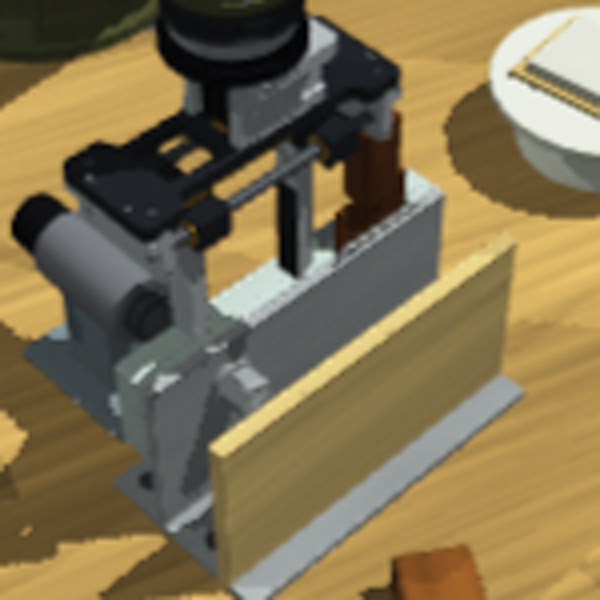

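Scene crop: the fingers straddle the bolt, with tips at about (200,300) and (290,270). The gripper body clears the scraper. Continuing down.

Request:
arm_command(
  steps=[
    [0.7,[0,0,1],0],
    [0.7,[0,0,1.5],0],
    [0.7,[0,0,1.5],0],
    [0.7,[0,0,1],0],
    [0.7,[0,0,0],0],
  ],
)

```text
clock: 12.03
eef_pos: [600.2, -78.7, 106.0]
eef_rot: [3.14, 0.001, -1.277]
wrist_force: [-0.3, -0.6, 0.7]
finger_gap: 65.6
```

Request:
arm_command(
  steps=[
    [0.7,[0,0,1],0],
    [0.7,[0,0,0.9],0],
    [0.7,[0,0,0.3],0],
    [0.7,[0,0,0],0],
    [0.7,[0,0,0],0],
  ],
)

```text
clock: 12.45
eef_pos: [600.7, -79.0, 85.3]
eef_rot: [-3.141, -0.0, -1.278]
wrist_force: [-0.0, 0.1, 0.3]
finger_gap: 65.9
```

Request:
arm_command(
  steps=[
    [0.5,[0,0,0],0],
    [0.4,[0,0,0],0],
    [0.3,[0,0,0],0],
    [0.2,[0,0,0],0],
    [0,[0,0,0],0],
  ],
  force=50,
)

```text
clock: 12.87
eef_pos: [600.7, -79.0, 85.3]
eef_rot: [-3.141, -0.0, -1.278]
wrist_force: [-0.1, -0.6, 0.2]
finger_gap: 36.1
```

Request:
arm_command(
  steps=[
    [0,[0,0,0],0],
    [0,[0,0,0],0],
    [0,[0,0,0],0],
    [0,[0,0,0],0],
    [0,[0,0,0],0],
  ],
)

```text
clock: 13.28
eef_pos: [600.2, -76.5, 86.2]
eef_rot: [-3.141, 0.004, -1.278]
wrist_force: [-12.1, 21.4, 21.2]
finger_gap: 3.1
```

Request:
arm_command(
  steps=[
    [0,[0,0,0],0],
    [0,[0,0,0],0],
    [0,[0,0,0],0],
    [0,[0,0,0],0],
    [0,[0,0,0],0],
  ],
)

```text
clock: 13.7
eef_pos: [601.2, -78.2, 87.3]
eef_rot: [-3.139, -0.0, -1.277]
wrist_force: [-5.9, 3.8, 18.3]
finger_gap: 0.3
```

Request:
arm_command(
  steps=[
    [0,[0,0,0],0],
    [0,[0,0,0],0],
    [0,[0,0,0],0],
    [0,[0,0,0],0],
    [0,[0,0,0],0],
  ],
)

```text
clock: 14.12
eef_pos: [601.6, -79.6, 87.4]
eef_rot: [-3.139, -0.002, -1.278]
wrist_force: [-2.4, -3.1, 15.4]
finger_gap: 0.4
```

The fingers closed past the bolt to a gap of 0.4 mm, and the tool is being pushed up with about 15 N. Looking before I do anything else.

```bash
python3 - <<'E'
from chk import *
snap('scene','s9');snap('wrist','w9');s=manip.read_state();print(s)
im=cv2.imread('pics/s9.png')[150:270,190:310]; cv2.imwrite('pics/s9_c.png',cv2.resize(im,None,fx=5,fy=5,interpolation=cv2.INTER_CUBIC))
P=cloud('scene','s9')
R=rk(P.reshape(-1,3))
m=(R[:,2]>60)&(R[:,2]<128)&(R[:,0]>6)&(R[:,0]<50)&(abs(R[:,1]+65)<45); print(m.sum(),pc(R[m,0]),pc(R[m,1]),pc(R[m,2]))
E
```

```text
{'clock': 14.2167, 'joints': array([-0.19,  0.5 ,  1.45, -0.  ,  1.18,  1.09]), 'qd': array([-0.,  0.,  0., -0.,  0., -0.]), 'effort': array([  2.87, -53.88, -28.19,   1.26,  -0.47,   0.01]), 'eef_pos': array([601.71, -79.82,  87.37]), 'eef_rot': array([-3.14, -0.  , -1.28]), 'wrist_force': array([-2.52, -4.11, 14.54]), 'moment': array([-0.88,  0.65,  0.02]), 'finger_gap': -0.0424450211848835}
107 [ 6.42  8.88 25.67 29.93 32.48] [-80.28 -76.91 -72.26 -58.04 -52.71] [ 91.81  97.35 108.34 122.53 127.3 ]
```

View pics/s9_c.png

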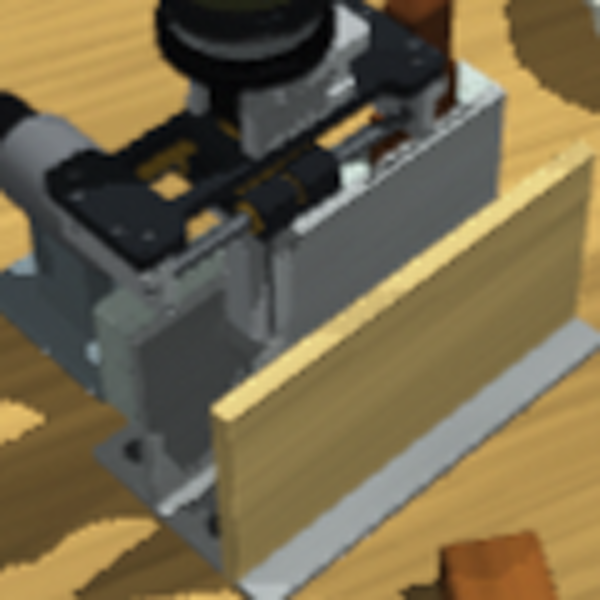

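View pics/w9.png

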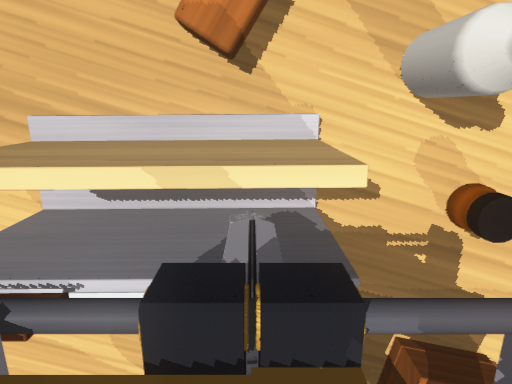

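```bash
python3 - <<'E'
import cv2,numpy as np
a=cv2.imread('pics/s9.png')[185:245,220:270]; b=cv2.imread('pics/w9.png')[195:285,205:305]
a=cv2.resize(a,(500,600),interpolation=cv2.INTER_NEAREST); b=cv2.resize(b,None,fx=5,fy=5,interpolation=cv2.INTER_NEAREST)
b=np.clip(b*1.8,0,255).astype(np.uint8)
cv2.imwrite('pics/z9a.png',a);cv2.imwrite('pics/z9b.png',b)
from chk import *
R=rk(cloud('wrist','w9').reshape(-1,3)).reshape(384,512,3)
for v in range(200,290,8): print(v,[tuple(np.round(R[v,u]).astype(int)) for u in (225,235,245,252,258,268,275)])
E
```

```text
200 [(np.int64(10), np.int64(-44), np.int64(7)), (np.int64(10), np.int64(-53), np.int64(9)), (np.int64(10), np.int64(-62), np.int64(8)), (np.int64(10), np.int64(-68), np.int64(7)), (np.int64(10), np.int64(-74), np.int64(8)), (np.int64(10), np.int64(-83), np.int64(8)), (np.int64(10), np.int64(-89), np.int64(8))]
208 [(np.int64(3), np.int64(-44), np.int64(9)), (np.int64(3), np.int64(-53), np.int64(8)), (np.int64(3), np.int64(-62), np.int64(9)), (np.int64(3), np.int64(-68), np.int64(10)), (np.int64(3), np.int64(-74), np.int64(10)), (np.int64(3), np.int64(-83), np.int64(10)), (np.int64(3), np.int64(-89), np.int64(10))]
216 [(np.int64(3), np.int64(-46), np.int64(31)), (np.int64(27), np.int64(-58), np.int64(101)), (np.int64(27), np.int64(-64), np.int64(101)), (np.int64(27), np.int64(-68), np.int64(101)), (np.int64(27), np.int64(-72), np.int64(102)), (np.int64(3), np.int64(-82), np.int64(32)), (np.int64(3), np.int64(-88), np.int64(32))]
224 [(np.int64(3), np.int64(-47), np.int64(51)), (np.int64(31), np.int64(-59), np.int64(126)), (np.int64(31), np.int64(-65), np.int64(127)), (np.int64(29), 
[... 2078 characters left out ...]
 (np.int64(54), np.int64(-74), np.int64(223))]
280 [(np.int64(54), np.int64(-62), np.int64(227)), (np.int64(55), np.int64(-64), np.int64(228)), (np.int64(30), np.int64(-66), np.int64(185)), (np.int64(14), np.int64(-68), np.int64(157)), (np.int64(31), np.int64(-70), np.int64(186)), (np.int64(55), np.int64(-72), np.int64(227)), (np.int64(54), np.int64(-74), np.int64(227))]
288 [(np.int64(54), np.int64(-62), np.int64(230)), (np.int64(55), np.int64(-65), np.int64(231)), (np.int64(53), np.int64(-67), np.int64(228)), (np.int64(-4), np.int64(-68), np.int64(134)), (np.int64(53), np.int64(-70), np.int64(227)), (np.int64(54), np.int64(-72), np.int64(231)), (np.int64(55), np.int64(-73), np.int64(232))]
```

View pics/z9a.png

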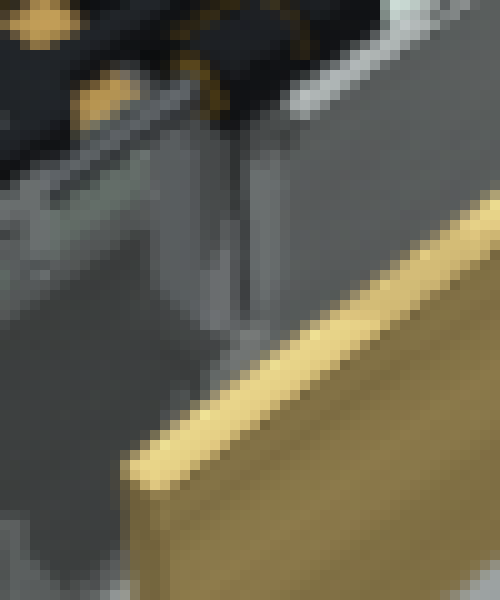

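View pics/z9b.png

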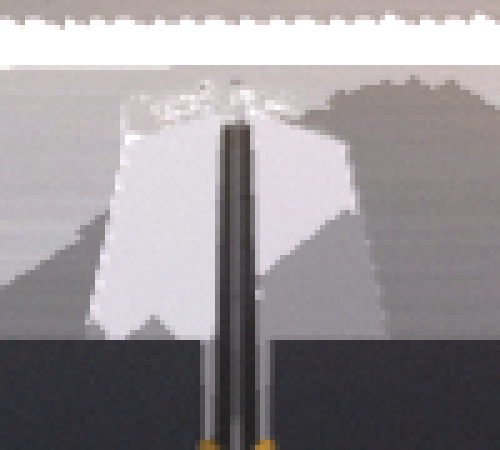

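```bash
python3 - <<'E'
from h import *
np.set_printoptions(precision=1,suppress=True)
c=manip.calibration('wrist');T=np.array(c['tool_from_camera'])
for tag in('w1','w7','w9'):
    d=np.load(f'pics/{tag}.npz')['d'];v,u=np.mgrid[:384,:512]
    P=np.stack([(u-c['cx'])/c['fx']*d,(v-c['cy'])/c['fy']*d,d,np.ones_like(d)],-1)@T.T
    m=(d>0)&(abs(P[...,1])<25)&(P[...,2]<5)&(P[...,2]>-110)&(abs(P[...,0])<65)
    if tag=='w9': m&=abs(P[...,0])<14
    Q=P[m]; print(tag,m.sum(),'z max',Q[:,2].max())
    for z0 in range(-100,5,8):
        q=Q[(Q[:,2]>=z0)&(Q[:,2]<z0+8)]
        if len(q)>2: print(z0,len(q),'y',q[:,1].min(),q[:,1].max(),'x',q[:,0].min(),q[:,0].max(), 'inner' ,np.abs(q[:,0]).min())
E
```

```text
w1 7820 z max -27.869986315965065
-100 1143 y -10.731681656322166 1.2542847880365855 x -58.362881651369136 60.47743189057925 inner 45.2290322549403
-92 1034 y -10.758151608161178 5.999818265777833 x -57.85530269443269 60.51316411932331 inner 45.25012252219866
-84 964 y -10.835746463282668 8.124150722659351 x -58.17673295827077 60.44988953900584 inner 45.2251141628286
-76 842 y -10.557209173389737 7.692397420640816 x -58.260889900397935 60.744713220490375 inner 45.29484618021446
-68 718 y -10.609979848909681 8.132257584921831 x -57.81711670853639 60.09532436400304 inner 45.37967697514725
-60 610 y -10.412458434836822 7.965442325915092 x -57.960911542733484 60.34059453805706 inner 45.315904964026295
-52 534 y -10.560740927954939 8.16983504032082 x -57.58679592465371 59.489665270701856 inner 45.38552370779109
-44 457 y -10.327521073360508 8.103596086497006 x -57.68670733902343 59.86458352444131 inner 45.31394400887801
-36 306 y -10.278208790763657 7.382878287229843 x -55.76535892715568 57.94909236648975 inner 45.59028264131569
w7 6766 z max -28.018545237094372
-100 1035 y -10.8832067613
[... 1801 characters left out ...]
r 0.1500133635619183
-44 230 y -10.368228397925037 -7.6666208098457815 x -11.11910051138531 13.29221961760006 inner 0.2282070359120305
-36 113 y -10.447283416539882 -7.728112976972952 x -8.63703716157674 11.344711994957756 inner 0.21874864292361518
-28 35 y -6.193944249162911 -4.695621230407681 x -11.782999812576586 11.63376212547515 inner 0.162321323422566
-20 158 y -6.178509139681452 -0.2519533773377418 x -13.06086026641386 11.168634759402867 inner 0.11169264095854858
-12 118 y -6.173164310492481 -5.136840995613142 x -13.247268160072162 10.297095177266113 inner 0.06451532649074121
-4 9 y -5.631496900528049 -5.324795725851089 x -4.514234841732199 2.660933633597792 inner 0.056389645014760514
```

The wrist depth explains it: the physical fingertips end about 28 mm short of the nominal TCP along the tool axis. The fingers therefore shut on top of the head (tips around 115 mm), which accounts for the upward push. I'll lift, reopen and go about 18 mm deeper. With TCP z at about 68, the tips are at about 97, covering the flats, and the grasp point stays within 20 mm of the bolt centre whether I use the nominal or the measured tip.

Request:
arm_command(
  steps=[
    [0,[0,0,-1.5],0],
    [0.6,[0,0,-0.5],0],
    [0.6,[0,0,0],0],
    [0.6,[0,0,0],0],
    [0.6,[0,0,0],0],
  ],
)

```text
clock: 14.63
eef_pos: [600.3, -78.9, 104.4]
eef_rot: [3.141, 0.0, -1.278]
wrist_force: [-0.3, -0.4, -0.3]
finger_gap: 24.0
```

Request:
arm_command(
  steps=[
    [0.6,[0,0,0],0],
    [0.6,[0,0,0],0],
    [0.6,[0,0,0],0],
    [0.6,[0,0,0],0],
    [0.6,[0,0,0],0],
  ],
)

```text
clock: 15.05
eef_pos: [600.6, -78.9, 105.0]
eef_rot: [3.141, 0.0, -1.278]
wrist_force: [0.4, -0.6, 1.2]
finger_gap: 55.0
```

```bash
python3 - <<'E'
from chk import *
snap('wrist','w10');s=manip.read_state();print(s['clock'],s['eef_pos'],s['eef_rot'],s['wrist_force'],s['finger_gap'])
snap('scene','s10')
R=rk(cloud('wrist','w10').reshape(-1,3)); 
m=(R[:,2]>95)&(R[:,2]<122)&(R[:,0]>6)&(R[:,0]<45)&(abs(R[:,1]+65)<22); print(m.sum(),'bolt x',pc(R[m,0]),'y',pc(R[m,1]),'z',pc(R[m,2])); print('tcp',rk(s['eef_pos'][None]))
im=cv2.imread('pics/s10.png')[120:270,180:330]; cv2.imwrite('pics/s10_c.png',cv2.resize(im,None,fx=4,fy=4,interpolation=cv2.INTER_CUBIC))
E
```

```text
15.1 [600.63 -78.94 105.09] [ 3.14  0.   -1.28] [-0.34  0.48  0.41] 55.719996890411295
1690 bolt x [ 6.43  8.43 17.55 26.87 27.16] y [-79.7  -77.11 -66.06 -55.47 -52.75] z [ 97.58 103.02 113.39 116.42 118.81]
tcp [[ 20.46 -65.93 105.09]]
```

View pics/s10_c.png

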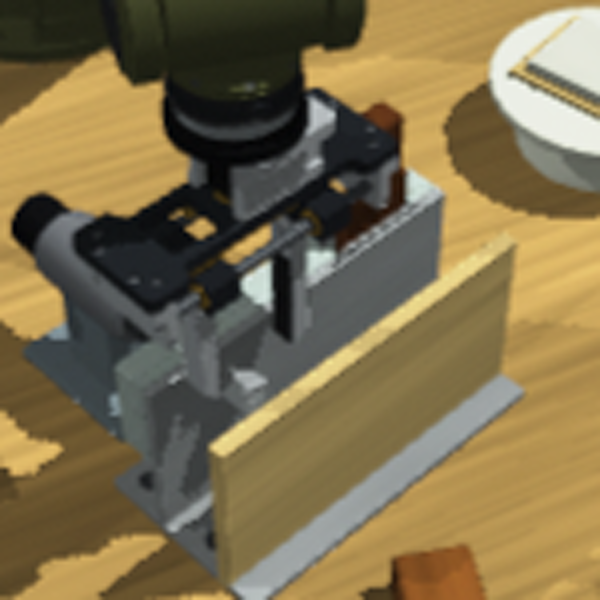

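View pics/w10.png

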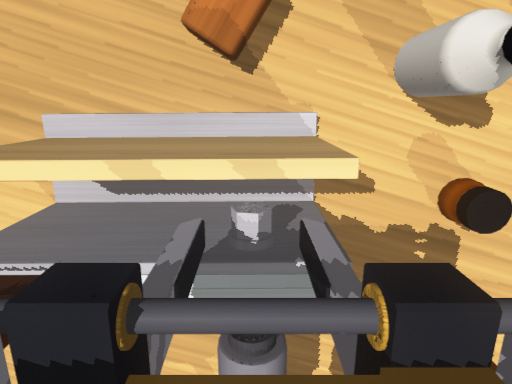

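The wrist view shows the bolt head at (252,222) centred between the fingers (TCP y -65.9, bolt y -66.1). Descending 37 mm.

Request:
arm_command(
  steps=[
    [0.55,[0,0,0.8],0],
    [0.55,[0,0,1],0],
    [0.55,[0,0,1],0],
    [0.55,[0,0,0.7],0],
    [0.55,[0,0,0.2],0],
  ],
)

```text
clock: 15.57
eef_pos: [599.8, -78.8, 66.0]
eef_rot: [3.139, 0.001, -1.278]
wrist_force: [0.4, -0.0, 0.0]
finger_gap: 51.7
```

Request:
arm_command(
  steps=[
    [0.45,[0,0,0],0],
    [0.4,[0,0,0],0],
    [0.35,[0,0,0],0],
    [0.3,[0,0,0],0],
    [0.2,[0,0,0],0],
  ],
  force=45,
)

```text
clock: 15.98
eef_pos: [600.6, -78.2, 68.6]
eef_rot: [-3.141, 0.001, -1.278]
wrist_force: [-1.6, 0.0, 2.3]
finger_gap: 25.8
```

Request:
arm_command(
  steps=[
    [0,[0,0,0],0],
    [0,[0,0,0],0],
    [0,[0,0,0],0],
    [0,[0,0,0],0],
    [0,[0,0,0],0],
  ],
)

```text
clock: 16.4
eef_pos: [600.7, -78.2, 68.6]
eef_rot: [-3.141, 0.001, -1.278]
wrist_force: [-1.4, 4.7, 4.0]
finger_gap: 25.6
```

Request:
arm_command(
  steps=[
    [0,[0,0,0],0],
    [0,[0,0,0],0],
    [0,[0,0,0],0],
    [0,[0,0,0],0],
    [0,[0,0,0],0],
  ],
)

```text
clock: 16.82
eef_pos: [600.6, -78.2, 68.6]
eef_rot: [-3.141, 0.001, -1.278]
wrist_force: [-1.8, 5.0, 3.2]
finger_gap: 25.8
```

The fingers stopped at 25.7 mm against 24 across the flats, so it's gripped but maybe not fully on the flats. I'll take two wrist pictures some time apart to see whether it still turns.

```bash
python3 - <<'E'
from chk import *
snap('wrist','w11');
for i in range(20): manip.camera('top')
snap('wrist','w12'); s=manip.read_state();print(s['clock'],s['finger_gap'],s['eef_pos'],s['wrist_force'],s['moment'])
a=cv2.imread('pics/w11.png');b=cv2.imread('pics/w12.png')
print('diff',np.abs(a.astype(int)-b)[190:300,200:310].mean())
z=[np.clip(cv2.resize(i[190:270,205:305],(400,320),interpolation=cv2.INTER_NEAREST)*1.5,0,255).astype(np.uint8) for i in(a,b)]
cv2.imwrite('pics/w1112.png',np.hstack(z))
E
```

```text
17.9167 25.75368890350849 [600.64 -78.23  68.6 ] [-2.03  4.89  3.17] [ 1.    0.55 -0.02]
diff 1.018374655647383
```

View pics/w1112.png

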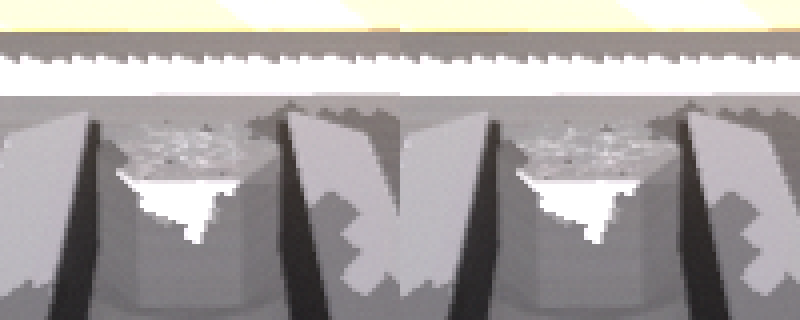

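```bash
python3 - <<'E'
from chk import *
c=manip.calibration('wrist');T=np.array(c['tool_from_camera'])
acc=[]
d=np.load('pics/w12.npz')['d'];v,u=np.mgrid[:384,:512]
P=np.stack([(u-c['cx'])/c['fx']*d,(v-c['cy'])/c['fy']*d,d,np.ones_like(d)],-1)@T.T
for r in (224,226,228,230,240,248,256,262): print(r,'x:',P[r,226:282:3,0],'\n   z:',68.6-P[r,226:282:3,2],'\n y:',P[r,226:282:9,1])
E
```

```text
224 x: [-13.16 -11.77 -14.24  -8.41  -6.66  -4.97  -3.25  -1.49   0.22   1.95
   3.67   5.41   7.13   8.88  10.58  16.13  13.9   15.33  16.62] 
   z: [103.34  99.39  34.77  98.21  98.66  97.77  97.48  99.    97.6   96.9
  98.64  97.74  98.15  97.54  98.07  35.38  99.96 103.46 107.71] 
 y: [-8.13 -6.21 -5.94 -5.73 -6.2  17.26 -9.79]
226 x: [-12.85 -11.6   -9.96  -8.25  -6.54  -4.88  -3.13  -1.45   0.23   1.94
   3.64   5.32   7.05   8.76  10.44  12.09  13.81  15.06  16.31] 
   z: [107.19 101.95 101.22 101.33 101.7  100.5  102.33 101.79 100.31 100.96
 101.   102.23 100.9  100.57 101.15 102.01 101.58 107.1  111.52] 
 y: [ -8.41  -6.18  -6.56  -6.05  -6.03  -6.45 -10.08]
228 x: [-12.71 -11.45  -9.81  -8.12  -6.46  -4.74  -3.08  -1.4    0.26   1.93
   3.59   5.26   6.95   8.56  10.3   11.88  13.57  14.83  16.16] 
   z: [109.12 104.26 103.76 103.99 103.73 104.76 104.46 104.81 104.46 104.11
 105.37 104.96 104.2  105.77 104.22 105.75 105.24 110.23 113.37] 
 y: [-7.99 -6.   -6.19 -6.06 -6.1  -6.7  -9.66]
230 x: [-12.5  -11.42  -9.57  -7.95  -6.3   -4.66  -3.03  -1.36   0.28   1.92
   3.57   5
[... 885 characters left out ...]
 0.91  1.25  0.78  4.33 -7.85]
256 x: [-11.67 -11.69  -9.75  -7.93  -6.17  -4.48  -2.89  -1.28   0.31   1.92
   3.53   5.13   6.77   8.35  10.18  12.04  13.88  13.83  14.  ] 
   z: [124.91 104.96 108.44 111.14 113.58 115.63 115.02 115.34 114.64 115.05
 114.65 115.17 113.86 114.83 110.6  107.2  104.96 126.24 140.58] 
 y: [ 0.87  7.56  5.67  5.65  6.23  9.46 -6.78]
262 x: [-11.69 -11.42  -9.69  -7.94  -6.21  -4.57  -2.9   -1.32   0.31   1.92
   3.53   5.13   6.76   8.41  10.16  11.94  13.59  13.92  13.98] 
   z: [125.42 109.22 110.08 111.72 113.41 113.75 115.44 113.96 114.82 116.16
 115.31 115.93 115.04 114.21 111.73 109.63 109.84 125.98 141.49] 
 y: [ 3.91 10.87  8.97  8.6   9.17 11.91 -4.28]
```

The depth profile shows the head stopped with its corners sideways (flat top at 115 mm). The pads are clamping the sloping facets at about 105 mm, so the pads' lower edge is about 36 mm short of the TCP. I'll open, drop another 4.5 mm to TCP z of about 64, let it turn about 30°, then close on the flats.

Request:
arm_command(
  steps=[
    [0.45,[0,0,0],0],
    [0.45,[0,0,0],0],
    [0.45,[0.1,0,0.2],0],
    [0.45,[0,0,0.25],0],
    [0.45,[0,0,0],0],
  ],
  force=50,
)

```text
clock: 18.33
eef_pos: [600.6, -80.0, 62.9]
eef_rot: [3.141, 0.0, -1.278]
wrist_force: [-0.4, -0.5, 0.8]
finger_gap: 42.3
```

Request:
arm_command(
  steps=[
    [0.45,[0,0,0],0],
    [0.45,[0,0,0],0],
    [0.45,[0,0,0],0],
    [0.45,[0,0,0],0],
    [0.45,[0,0,0],0],
  ],
)

```text
clock: 18.75
eef_pos: [600.9, -79.9, 63.7]
eef_rot: [-3.142, -0.0, -1.278]
wrist_force: [0.2, 0.6, 0.2]
finger_gap: 42.1
```

Request:
arm_command(
  steps=[
    [0.45,[0,0,0],0],
    [0.45,[0,0,0],0],
    [0.45,[0,0,0],0],
    [0.45,[0,0,0],0],
    [0.45,[0,0,0],0],
  ],
)

```text
clock: 19.17
eef_pos: [600.9, -79.9, 63.6]
eef_rot: [3.142, 0.0, -1.278]
wrist_force: [-0.2, -0.0, 0.1]
finger_gap: 42.3
```

```bash
cat > prof.py <<'E'
from chk import *
c=manip.calibration('wrist');T=np.array(c['tool_from_camera'])
def prof(tag):
    snap('wrist',tag); s=manip.read_state(); z0=s['eef_pos'][2]
    print(s['clock'],s['eef_pos'],s['wrist_force'],s['finger_gap'])
    d=np.load(f'pics/{tag}.npz')['d'];v,u=np.mgrid[:384,:512]
    P=np.stack([(u-c['cx'])/c['fx']*d,(v-c['cy'])/c['fy']*d,d,np.ones_like(d)],-1)@T.T
    Q=P[235:262,215:292]; x=np.median(Q[...,0],0); z=z0-np.median(Q[...,2],0)
    print(np.c_[x,z][::3].T)
E
python3 -c "
from prof import *
prof('w13')"
```

```text
19.2167 [600.95 -79.91  63.68] [ 0.27 -0.3   0.  ] 42.69241704901586
[[-20.13 -20.75 -18.78 -13.75 -12.01 -10.27  -8.59  -6.94  -5.33  -3.74
   -2.21  -0.67   0.87   2.42   3.97   5.55   7.13   8.72  10.54  14.36
   16.3   18.12  20.    22.18  24.06  22.27]
 [ 93.52  73.85  73.98 107.14 108.81 110.39 111.95 113.3  115.   116.23
  115.76 115.55 114.93 114.55 114.16 113.26 113.05 112.31 107.87  74.27
   74.4   76.02  76.58  73.94  74.74 103.8 ]]
```

Request:
arm_command(
  steps=[
    [0.45,[0,0,-0.05],0],
    [0.45,[0,0,0],0],
    [0.45,[0,0,0],0],
    [0.45,[0,0,0],0],
    [0.4,[0,0,0],0],
  ],
)

```text
clock: 19.63
eef_pos: [600.9, -79.9, 64.1]
eef_rot: [3.142, 0.0, -1.278]
wrist_force: [0.1, -0.2, -0.3]
finger_gap: 38.8
```

Request:
arm_command(
  steps=[
    [0.35,[0,0,0],0],
    [0.3,[0,0,0],0],
    [0.2,[0,0,0],0],
    [0,[0,0,0],0],
    [0,[0,0,0],0],
  ],
)

```text
clock: 20.05
eef_pos: [600.4, -78.2, 64.2]
eef_rot: [3.141, 0.003, -1.277]
wrist_force: [-5.1, 9.5, 3.7]
finger_gap: 23.3
```

Request:
arm_command(
  steps=[
    [0,[0,0,0],0],
    [0,[0,0,0],0],
    [0,[0,0,0],0],
    [0,[0,0,0],0],
    [0,[0,0,0],0],
  ],
)

```text
clock: 20.47
eef_pos: [600.4, -78.2, 64.2]
eef_rot: [3.141, 0.003, -1.277]
wrist_force: [-4.3, 10.3, 4.3]
finger_gap: 23.8
```

```bash
python3 -c "
from prof import *
prof('w14')
for i in range(16): manip.camera('top')
prof('w15'); print(manip.tcp_to_grasp)
chk('16',85)
R=rk(cloud('scene','s16').reshape(-1,3)); near=(abs(R[:,0]+8)<30)&(abs(R[:,1]-66)<40); m=near&(R[:,2]>219)&(R[:,2]<232); print(m.sum(),R[m].mean(0))
"
```

```text
20.5167 [600.43 -78.26  64.24] [-4.66 10.57  4.2 ] 23.45745486587247
[[-15.43 -14.   -12.73 -11.63 -10.62 -10.34  -8.71  -7.03  -5.42  -3.81
   -2.24  -0.67   0.87   2.42   3.98   5.55   7.12   8.73  10.38  11.99
   12.9   13.52  14.53  15.94  17.3   18.75]
 [134.   134.59 133.81 130.85 126.08 109.98 110.96 112.17 113.1  113.93
  115.11 116.09 116.37 115.56 114.83 114.28 113.55 112.4  111.55 110.96
  119.93 130.38 134.49 133.93 134.03 133.17]]
21.3667 [600.4  -78.23  64.19] [-4.89 10.36  4.33] 23.918384116460288
[[-15.34 -14.09 -12.74 -11.57 -10.66 -10.39  -8.7   -7.04  -5.44  -3.82
   -2.25  -0.67   0.87   2.42   3.97   5.55   7.14   8.74  10.36  11.98
   12.91  13.39  14.53  15.95  17.2   18.62]
 [134.72 133.78 133.49 131.43 126.09 109.68 110.86 111.81 113.05 114.15
  114.5  115.78 116.46 115.66 114.69 113.88 113.06 112.41 111.74 110.88
  119.82 131.9  134.35 133.79 134.8  134.29]]
18.8
s16 12 x [-9.33 -8.79 -5.85 -5.12 -4.83] y [38.14 38.64 89.7  92.35 94.69] z [139.81 140.56 146.04 154.35 156.61]
w16 480 x [-11.12 -10.29  -7.35  -6.56  -6.13] y [35.75 36.24 37.25 42.72 45.17] z [141.98 144.49 148.59 154.46 155.93]
21.4667 [600.41 -78.27  64.22] [ 3.14  0.   -1.28] [-4.21  9.42  4.56] 23.201824627911797
94 [ -5.45  65.7  224.1 ]
```

View pics/w15.png

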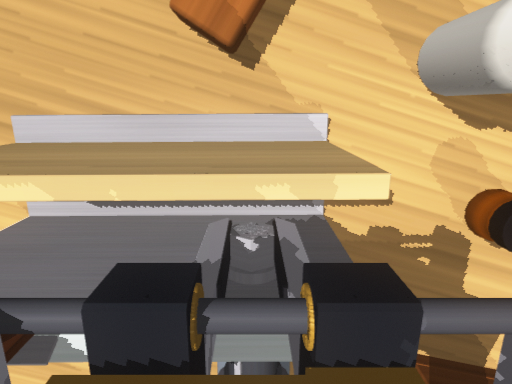

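View pics/s16.png

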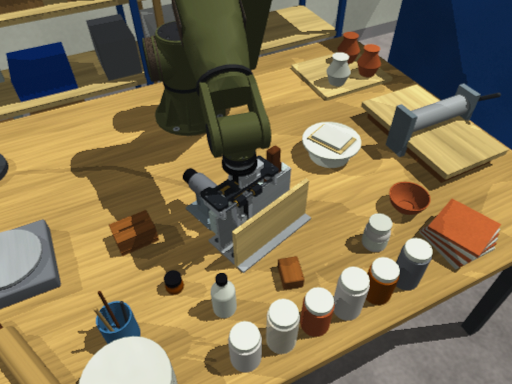

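The flats are now upright against the pads: symmetric roof profile with peak at 116.4, gap 23.6. The bolt did not turn over 0.85 s, and the scraper is unchanged with its top at 224. One correction: by the nominal tool frame the grasp point is at 64.2 + 18.8 = 83, right at the 20 mm limit. With a light grip I'll slide up about 2 mm for margin, then squeeze again.

Request:
arm_command(
  steps=[
    [0,[0,0,0],0],
    [0,[0,0,-0.1],0],
    [0,[0,0,-0.1],0],
    [0,[0,0,0],0],
  ],
  force=12,
)

```text
clock: 21.8
eef_pos: [600.4, -78.2, 64.8]
eef_rot: [3.141, 0.003, -1.278]
wrist_force: [3.0, 10.0, -9.0]
finger_gap: 24.3
```

Request:
arm_command(
  steps=[
    [0,[0,0,0],0],
    [0,[0,0,0],0],
    [0,[0,0,0],0],
    [0,[0,0,0],0],
    [0,[0,0,0],0],
  ],
  force=50,
)

```text
clock: 22.22
eef_pos: [600.4, -78.2, 64.8]
eef_rot: [3.141, 0.003, -1.278]
wrist_force: [4.1, 9.1, -9.2]
finger_gap: 23.4
```

```bash
python3 -c "
from prof import *
prof('w17')
for i in range(16): manip.camera('top')
prof('w18')
"
```

```text
22.2667 [600.44 -78.21  64.79] [  2.94   8.58 -10.68] 23.18204402401392
[[-15.41 -14.15 -12.69 -11.57 -10.61 -10.35  -8.72  -7.07  -5.46  -3.86
   -2.26  -0.69   0.87   2.42   3.98   5.56   7.16   8.78  10.43  12.05
   12.88  13.36  14.57  15.97  17.17  18.65]
 [134.72 133.85 134.74 132.22 127.36 110.46 111.36 112.06 112.99 113.73
  114.79 115.57 116.59 115.89 114.96 114.38 113.19 112.24 111.43 110.2
  121.12 132.85 134.57 134.21 135.68 134.68]]
23.1167 [600.43 -78.2   64.77] [ 3.39  8.62 -9.67] 23.452573681383743
[[-15.49 -13.96 -12.68 -11.65 -10.61 -10.39  -8.71  -7.05  -5.46  -3.85
   -2.25  -0.68   0.87   2.42   3.98   5.55   7.15   8.78  10.41  12.06
   12.88  13.44  14.48  15.81  17.23  18.6 ]
 [134.03 135.41 134.81 131.12 127.34 110.32 111.27 112.1  112.83 113.83
  114.93 115.39 116.14 116.14 114.95 114.37 113.11 112.13 111.19 110.57
  120.68 131.78 135.49 135.71 135.13 135.06]]
```

Friction held it: only 0.6 mm moved. A brief slight opening will let the arm settle at the commanded height, recentred in y, and then I'll close again straight away.

Request:
arm_command(
  steps=[
    [0.3,[-0.15,0,0],0],
    [0.3,[0,0,0],0],
    [0,[0,0,0],0],
    [0,[0,0,0],0],
    [0,[0,0,0],0],
  ],
  force=50,
)

```text
clock: 23.53
eef_pos: [600.5, -78.3, 66.3]
eef_rot: [-3.141, 0.0, -1.278]
wrist_force: [-0.7, 3.5, 1.7]
finger_gap: 23.5
```

Request:
arm_command(
  steps=[
    [0,[0,0,0],0],
    [0,[0,0,0],0],
    [0,[0,0,0],0],
    [0,[0,0,0],0],
    [0,[0,0,0],0],
  ],
)

```text
clock: 23.95
eef_pos: [600.5, -78.3, 66.3]
eef_rot: [-3.141, 0.0, -1.278]
wrist_force: [-1.7, 4.6, 3.1]
finger_gap: 23.6
```

```bash
python3 -c "
from prof import *
prof('w19')
for i in range(24): manip.camera('top')
prof('w20')
"
```

```text
24.0 [600.5  -78.28  66.31] [-2.    5.32  3.17] 23.664466165162843
[[-15.4  -14.09 -12.7  -11.64 -10.66 -10.48  -8.79  -7.14  -5.52  -3.9
   -2.29  -0.71   0.86   2.42   4.     5.6    7.19   8.86  10.49  12.2
   12.91  13.5   14.54  15.94  17.33  18.6 ]
 [136.38 135.75 136.   132.9  128.13 110.19 111.65 112.47 113.13 113.81
  114.73 115.38 116.08 116.3  115.45 114.23 113.36 112.08 111.22 109.89
  122.02 132.64 136.36 136.03 135.74 136.63]]
25.25 [600.49 -78.31  66.32] [-1.51  4.8   1.97] 23.73147024462392
[[-15.41 -14.01 -12.69 -11.72 -10.71 -10.46  -8.78  -7.14  -5.5   -3.89
   -2.3   -0.71   0.86   2.42   4.     5.59   7.21   8.83  10.51  12.19
   12.94  13.48  14.55  15.92  17.32  18.59]
 [136.29 136.58 136.13 132.   127.41 110.41 111.35 112.44 113.34 113.92
  114.39 115.41 115.99 116.2  115.57 114.39 113.13 112.37 111.   109.72
  121.38 132.73 136.33 136.36 135.93 136.68]]
```

The grip is back on the flats at TCP z 66.3, with a gap of 23.7 mm and an unchanged profile over 1.25 s. Handing in.

```bash
python3 -c "
from h import *
print(manip.sign_off())"
```

```text
the job is handed in; nothing more can be done
None
```

I slid the scraper blade-down into the rack slot until it touched bottom (about 12 N) and let go. Then I gripped the bolt head on two upright flats at 50 N and handed in still holding it, at about 25 s.

**Last checks:**
- **Scraper:** its handle top was at 224 mm, where about 225 is fully home. It stood upright and square, and looked the same after the first grip on the flats. I did not measure it again after the last regrip.
- **Bolt:** the finger gap was 23.7 mm against 24 across flats. The head's profile did not change over 1.25 s.
- **Other things on the bench:** nothing looked moved in the last scene picture, but I did not measure them.

**What failed or disagreed:**
- **First two bolt grips:** the first closed on top of the head and the second held its corners, because the fingertips end about 28 mm short of the stated TCP. I went deeper and regripped twice.
- **Grasp-point distance:** by the stated tool frame it is about 18 mm from the bolt centre, which is close to the 20 mm limit. By the measured fingertips it is about 11 mm.
- **Cameras:** the wrist and fixed cameras differed by 1–1.5 mm across the slot, so I aimed between them.

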